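# Load the robot-kit tray: click in battery packs, then stand the circuit boards

### The arm

A 6-joint arm with a two-finger parallel gripper is mounted at the origin on a cart in front of the work surface, level with it; the furniture and walls round the work are solid. World frame = base frame: x ahead of the robot, y to its left, z up, the work surface at z = 0. Lengths are in m, angles in degrees, forces in N, time in s.
With the tool pointing down it reaches from about 0.4 to 0.825 m from the base axis. Payload 7 kg.
Tool frame: the origin (TCP) lies at the centre of the arm's flange, where the gripper is bolted on; the fingertips stand 178 mm ahead of it and the grasp point (between the pads) lies 159 mm ahead of it (r.tips_ahead is the z of the fingertips in the tool frame, in m); z points along the fingers, y is the line along which they close (so a half turn about z gives the same grasp; the last joint's range is limited). The gripper opens to 88 mm and grips with 3 to 60 N. Pads are 19 mm wide; open, the fingers measure 130 mm over their backs; the gripper's body (78 mm by 193 mm) begins 47 mm behind the grasp point.
Start: joints at [79.876, 20.546, 0.682, 0, -70.136, -16.507], TCP at [0.303, 0.603, 0.405] pointing down, gripper open.
Joint ranges: [-176.03, 176.03], [-82.01, 121.73], [-58.28, 71.71], [-173.87, 95.51], [-174.79, -0.11], [-173.66, 173.66]. Speed limits (degrees/s): [136.94, 136.94, 172.46, 180, 180, 180].

### API

Orientations are given as [roll, pitch, yaw] about the fixed x, y, z axes, in that order (R = Rz(yaw) Ry(pitch) Rx(roll)).
In Python, from plant import r gives the robot as it stands. The module is installed in compiled form; this text tells all that it offers.
- The arm moves only by the shell command python3 -m pendant 'ROWS' [FORCE]. ROWS is JSON, a list that holds one entry, the list of rows, each a list of 7 numbers: the shift along the tool's x, y, z in m, then the turn, a rotation vector about the tool's x, y, z in degrees, then the gripper command: -1 is shut, 1 is fully open, values between are in proportion. A call has 1 to 5 rows; each row is the pose to reach, as a shift and turn from the pose commanded when the call began, along the tool's axes at that moment; what a row does not reach only later rows make up. A row lasts 1/10 s, in which the tool goes at most 50 mm and 8.59 degrees, less where a joint would pass 70% of its speed; a pose out of reach is approached as far as the arm can. A call with a gripper value outside its range is refused whole. The fingers move at their own pace and stop on an object; FORCE is the grip in N (left out, the last holds). Time passes only in rows, so rows that repeat a pose let the fingers close. It gives the time, the measured TCP pose, the force, the opening and the grip force at its end, in the units of the state.
- r.get_state(): the state, without advancing time (a new reading comes with each control period).
- r.capture(name): name is "scene" or "top" or "wrist"; returns the picture (384x512x3 uint8, red, green, blue); there is no depth.
- r.camera_params(name): a dict with "fx", "fy", "cx", "cy" (pixels), "R" (3x3) and "t" (3): a world point X has camera coordinates R X + t. Camera axes: x right, y down, z forward; pixel columns grow to the right and rows downward; lengths in m; the calibration is good to about 2 mm. A picture is of the moment at which its call begins: read the wrist's pose just before it. camera_params takes no time and is no camera call; for the wrist camera it gives the pose at the moment of the call.
- r.close_job(): hands the job in; it is judged then, once.
The state is a dict: "time_s": time; "joints": joint angles; "qd": joint speeds; "joint_torque": joint torques, N m; "tcp_pos": TCP position; "eef_rot": TCP orientation; "contact_force": force on the tool from outside, world axes, zero at the start; "moment": the same for the moment, N m; "gripper_width": finger opening in m; "gripper_force": force on a finger pad.
Only numpy, scipy, OpenCV 4.12 (cv2) and the standard library are available. Lean on these libraries where they do the work, as an engineer would, in place of code of your own. Each camera call takes 0.05 s, during which the arm holds its last target. There are 200 camera calls.

### The job

Load the kit tray for the next class. First slide every battery pack on the table nose first into a bay of the grey tray (any bay, one to each), past the sprung ball until it clicks and the pack is held fully home; only when all the packs are in, lift both circuit boards by the top edge, one at a time, up out of the plywood rack and stand them fully down in the tray's two board slots, either way round. Leave the wheel, the adapter brick and the tape roll where they are.

Things in the scene. Friction and masses are not known exactly. Their poses are not given: they have to be found in the camera images.
- tray: fixed grey kit tray, 170 (x) by 266 mm (y), 5 mm floor. Origin on the table under the middle bay's seat point; x to its back (away from the robot), y to its left. Floor from 105 mm before the origin to 65 past it. Three bays 90 mm apart in y, 42.5 mm wide between ribs whose tops are 27 mm above the table; hood tops 39 mm. Packs slide in from the open front along +x; a board slot lies in each rib between bays
- ball0 (a joint): sprung steel ball in the left (+y) rib of bay0, 12 mm past the seat point. 0 = fully out, 5.5 mm into the bay; grows as pressed in, to at most 0.008 m. Pushes sideways with 3 to 7 N; driving a pack past takes about 5 to 15 N. A passing pack presses it in 3 to 5.5 mm; it springs back below 1.5 mm when the pack's notch reaches it (the click)
- ball1 (a joint): the same for bay1
- ball2 (a joint): the same for bay2
- bay0 (a point): seat point of the left bay, on the tray floor, axes as the tray's: a pack fully home has its origin and axes here, the stop wall 1.5 mm beyond its nose. Ribs begin 42 mm before it; from there guides flare to a 60 mm wide mouth 66 mm before it. From 27 mm past it a hood (underside 26 mm above the floor) covers the nose, so packs are set down at the front and slid in
- bay1 (a point): seat point of the middle bay, on the tray floor, axes as the tray's: a pack fully home has its origin and axes here, the stop wall 1.5 mm beyond its nose. Ribs begin 42 mm before it; from there guides flare to a 60 mm wide mouth 66 mm before it. From 27 mm past it a hood (underside 26 mm above the floor) covers the nose, so packs are set down at the front and slid in
- bay2 (a point): seat point of the right bay, on the tray floor, axes as the tray's: a pack fully home has its origin and axes here, the stop wall 1.5 mm beyond its nose. Ribs begin 42 mm before it; from there guides flare to a 60 mm wide mouth 66 mm before it. From 27 mm past it a hood (underside 26 mm above the floor) covers the nose, so packs are set down at the front and slid in
- slot0 (a point): left board slot of the tray, in the rib between two bays: middle of the slot's bottom, 5 mm above the table. It runs along the tray's x, 84 mm long, 6 mm wide for its lower 16 mm, then flared at 45 degrees to 17 mm wide at the rib's top, 22 mm above its bottom. A board stood in it has its origin here
- slot1 (a point): right board slot of the tray, in the rib between two bays: middle of the slot's bottom, 5 mm above the table. It runs along the tray's x, 84 mm long, 6 mm wide for its lower 16 mm, then flared at 45 degrees to 17 mm wide at the rib's top, 22 mm above its bottom. A board stood in it has its origin here
- pack0: black battery pack 90 (x) by 40 (y) by 48 mm, 180 g; may be absent. Origin at middle of underside, x to its nose, which starts pointing roughly away from the robot. Tall body from x=-45 to +25 mm, then a nose 22 mm high, tapering to 28 mm wide, with brass contacts. An 18 mm wide notch low in each side at x=+12 mm. Sides plain above 20 mm height. Three rubber ribs on top mark the tail
- pack1: black battery pack 90 (x) by 40 (y) by 48 mm, 180 g; may be absent. Origin at middle of underside, x to its nose, which starts pointing roughly away from the robot. Tall body from x=-45 to +25 mm, then a nose 22 mm high, tapering to 28 mm wide, with brass contacts. An 18 mm wide notch low in each side at x=+12 mm. Sides plain above 20 mm height. Three rubber ribs on top mark the tail
- pack2: black battery pack 90 (x) by 40 (y) by 48 mm, 180 g; may be absent. Origin at middle of underside, x to its nose, which starts pointing roughly away from the robot. Tall body from x=-45 to +25 mm, then a nose 22 mm high, tapering to 28 mm wide, with brass contacts. An 18 mm wide notch low in each side at x=+12 mm. Sides plain above 20 mm height. Three rubber ribs on top mark the tail
- board0: green circuit board standing on edge, 80 mm long (x), 4 mm thick (y), 100 mm high (z), 70 g. Origin at the middle of its lower edge, z up. The top 30 mm is bare and may be gripped across the 4 mm; a chip stands 3 mm out of its +y face about mid height. Starts in a rack slot
- board1: green circuit board standing on edge, 80 mm long (x), 4 mm thick (y), 100 mm high (z), 70 g. Origin at the middle of its lower edge, z up. The top 30 mm is bare and may be gripped across the 4 mm; a chip stands 3 mm out of its +y face about mid height. Starts in a rack slot
- rack: fixed plywood rack, 97 mm (x) by 120 mm (y), 40 mm high, with two upright slots along x, 66 mm apart, each 6.5 mm wide and 35 mm deep (bottom 5 mm above the table). Origin under its centre. The boards stand in it and rise 65 mm above it
- robot_wheel: bystander: wheel with black tyre, 65 mm across, 26 mm high; origin at centre of underside
- power_brick: bystander: black adapter brick 98x63x35 mm; origin at centre of underside
- tape_roll: bystander: dark tape roll 55 mm across, 19 mm high; origin at centre of underside
Not all that is in view belongs to the job. What is shaped like the board1 but blue is not meant.

How it is judged:
By the outcome, as a careful person would: the job done as asked, in the order asked, and still so for the second after the job is handed in, with the robot touching nothing.
Of pack0, pack1, pack2 only 2 to 3 are there at a start; the rules pass over those that are not, and their reading is None.
At some moment in a run one of pack0, pack1, pack2 may be knocked a few centimetres aside while the robot is not near it.
It also fails if it takes over 210 s, if anything falls off the work surface, if the arm or the gripper's body presses on something with over 40 N, if the wrist force passes 120 N, or if a joint passes its speed limit or range.

## Working session

There is one attempt and no reset: what is moved stays moved. The work goes in short steps, Python scripts to look and compute and a shell command to move; the robot and the scene stay as the last step left them, time stands still between calls to the robot, and variables do not carry over. Pictures are saved under pics/ and viewed, at most 14 in all, crops included, and the job is handed in when it is done.

```bash
mkdir -p pics; python3 - <<'E'
from plant import r
import cv2,json
for n in("scene","top","wrist"):
    im=r.capture(n); cv2.imwrite(f"pics/{n}0.png",im[:,:,::-1]); p=r.camera_params(n)
    print(n,{k:(v.round(4).tolist() if hasattr(v,'round') and hasattr(v,'tolist') else v) for k,v in p.items()})
print(r.get_state())
E
```

```text
scene {'fx': 435.3586123430371, 'fy': 435.3586123430371, 'cx': 251.56767173561536, 'cy': 192.170021950725, 'R': [[0.9003, -0.435, -0.0145], [-0.2786, -0.5503, -0.7871], [0.3345, 0.7127, -0.6166]], 't': [-0.4693, 0.1745, 1.3169]}
top {'fx': 438.36120187557174, 'fy': 438.36120187557174, 'cx': 253.7124653947364, 'cy': 193.7377960980424, 'R': [[0.0203, -0.9997, -0.0132], [-0.9989, -0.0197, -0.0414], [0.0411, 0.014, -0.9991]], 't': [-0.0086, 0.5127, 1.1991]}
wrist {'fx': 338.53813077514155, 'fy': 338.53813077514155, 'cx': 253.9588287280146, 'cy': 190.92582622647228, 'R': [[-0.4484, -0.8938, 0.0023], [-0.8631, 0.4336, 0.2589], [-0.2324, 0.1141, -0.9659]], 't': [0.6737, -0.0321, 0.3903]}
{'time_s': 0.15, 'joints': array([ 7.98762290e+01,  2.05818925e+01,  6.45826603e-01, -1.40508397e-02,
       -7.01372470e+01, -1.65069449e+01]), 'qd': array([-1.40438813e-04, -1.52199841e-01,  1.94177675e-01,  8.27883286e-02,
        9.43253063e-02, -6.25224283e-02]), 'joint_torque': array([-1.92380154e-03, -5.83271670e+01,  2.93289542e+01,  7.00127229e+00,
        8.74993595e-03, -1.18653220e-04]), 'tcp_pos': array([0.30250124, 0.60325654, 0.40394091]), 'eef_rot': array([ 1.79925955e+02, -8.16624562e-03, -2.66354931e+01]), 'contact_force': array([-0.70963501, -0.19963523, -0.01545409]), 'moment': array([-0.01242934,  0.04194734,  0.03731432]), 'gripper_force': 0.0, 'gripper_width': 0.08786400358822279}
```

View pics/top0.png

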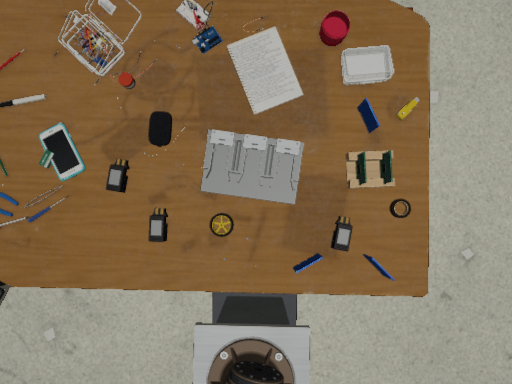

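View pics/scene0.png

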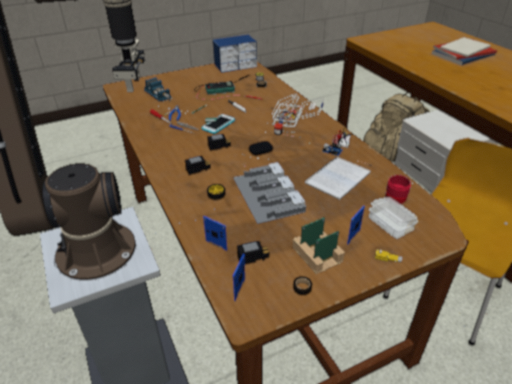

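Seen in the top picture:
- **Packs:** black with grey label at (118,176), (158,225) and (343,234).
- **Tray and rack:** the tray is at (252,167). The rack with its green boards is at (371,169), boards at (360,170) and (388,168).
- **Not wanted:** the adapter brick (160,128), wheel (221,225), tape roll (400,208), and the blue boards at (368,116), (307,263) and (378,267).

Next I take a close crop to choose and measure.

```bash
python3 - <<'E'
import cv2,numpy as np
t=cv2.imread('pics/top0.png')
def c(x,y,w,h,s): return cv2.resize(t[y:y+h,x:x+w],(w*s,h*s),interpolation=cv2.INTER_CUBIC)
a=c(195,125,115,80,5)            #575x400 tray
A=np.zeros((600,800,3),np.uint8); A[:400,:575]=a
A[400:600,0:200]=c(98,155,40,40,5); A[400:600,200:400]=c(138,205,40,40,5); A[400:600,400:600]=c(323,213,40,40,5)
A[0:250,575:800]=cv2.resize(t[145:195,345:397],None,fx=225/52,fy=5)
cv2.imwrite('pics/c1.png',A)
s=cv2.imread('pics/scene0.png')
B=np.zeros((600,800,3),np.uint8)
d=lambda x,y,w,h,k: cv2.resize(s[y:y+h,x:x+w],None,fx=k,fy=k,interpolation=cv2.INTER_CUBIC)
B[:325,:400]=d(230,160,80,65,5); B[:325,400:800]=d(285,210,80,65,5)
B[325:600,0:200]=d(205,125,40,55,5);B[325:600,200:400]=d(180,140,40,55,5);B[325:600,400:600]=d(232,225,40,55,5)
cv2.imwrite('pics/c2.png',B)
E
```

```text
(no output)
```

View pics/c1.png

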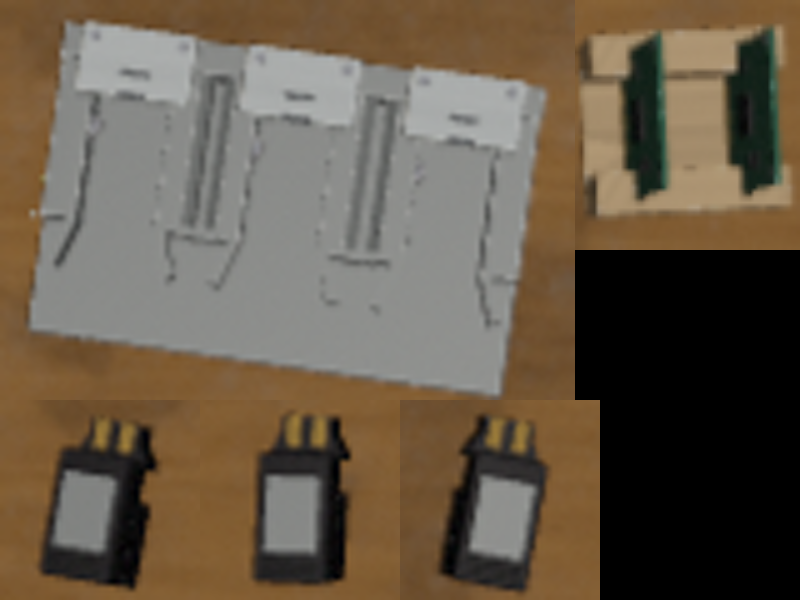

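View pics/c2.png

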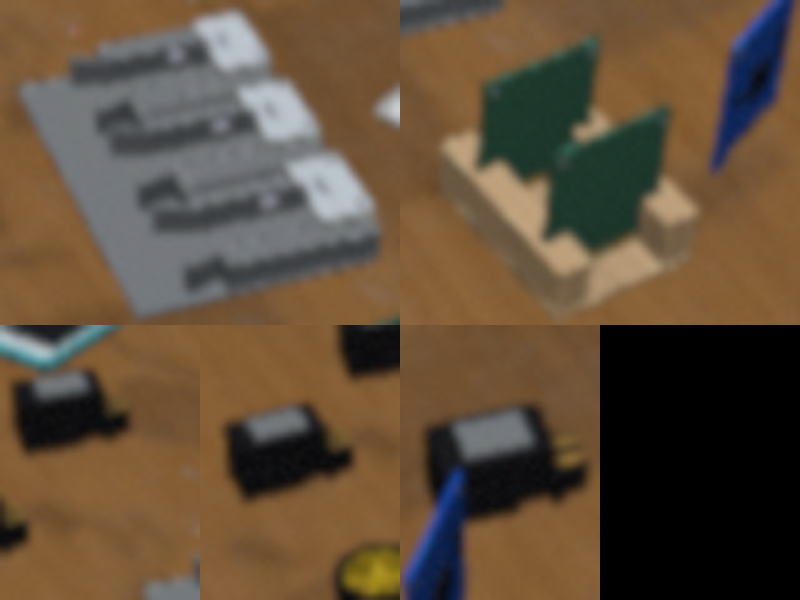

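The crops confirm the choice. There are three packs with brass noses pointing away from the robot, and green boards in the rack; the look-alike boards are blue. I'll write the helper and compute rough positions.

```bash
cat > h.py <<'E'
import numpy as np, cv2
from scipy.spatial.transform import Rotation as Ro
from scipy.optimize import least_squares
from plant import r
def ray(p,uv):
    R,t=np.array(p["R"]),np.array(p["t"]); c=-R.T@t
    return c,R.T@np.array([(uv[0]-p["cx"])/p["fx"],(uv[1]-p["cy"])/p["fy"],1])
def atz(p,uv,z):
    c,d=ray(p,uv); return c+d*(z-c[2])/d[2]
def proj(p,X):
    q=np.asarray(X)@np.array(p["R"]).T+np.array(p["t"]); return q[:,:2]/q[:,2:]*[p["fx"],p["fy"]]+[p["cx"],p["cy"]]
def fit(obs,x0=(0.5,0,0,0)):
    """obs: list of (params, model pts Nx3, pixels Nx2); solve x,y,z,yaw(deg)"""
    def res(v):
        R=Ro.from_euler('z',v[3],degrees=True).as_matrix()
        return np.concatenate([(proj(p,np.array(m)@R.T+v[:3])-np.array(u)).ravel() for p,m,u in obs])
    s=least_squares(res,x0,loss='soft_l1',x_scale=[.1,.1,.1,10]); return s.x,np.abs(s.fun).max()
def go(g,yaw):
    """rows numbers to bring grasp point to g with tool down and yaw"""
    s=r.get_state(); R=Ro.from_euler('xyz',s["eef_rot"],degrees=True); T=Ro.from_euler('xyz',[180,0,yaw],degrees=True)
    d=np.array(g)-T.as_matrix()[:,2]*.159-s["tcp_pos"]
    print("shift",R.inv().apply(d).round(4),"turn",(R.inv()*T).as_rotvec(degrees=True).round(2))
def shot(n,f,crop=None,k=1):
    p=r.camera_params(n); im=r.capture(n)[:,:,::-1]; cv2.imwrite(f"pics/{f}.raw.png",im)
    import pickle; pickle.dump(p,open(f"pics/{f}.pkl","wb"))
    if crop: x,y,w,h=crop; im=im[y:y+h,x:x+w]
    cv2.imwrite(f"pics/{f}.png",cv2.resize(im,None,fx=k,fy=k,interpolation=cv2.INTER_CUBIC)); return p
def where():
    s=r.get_state(); R=Ro.from_euler('xyz',s["eef_rot"],degrees=True).as_matrix()
    print("t",round(s["time_s"],2),"grasp",(s["tcp_pos"]+R[:,2]*.159).round(4),"rpy",s["eef_rot"].round(2),"F",s["contact_force"].round(1),"w",round(s["gripper_width"],4),"gf",round(s["gripper_force"],1))
E
python3 - <<'E'
from h import *
p=r.camera_params("top")
for n,uv,z in [("A",(115,177.5),.048),("B",(156.5,228),.048),("C",(344,236),.048),("trBL",(208.2,129.4),.03),("trBR",(304.2,143),.03),("trFR",(295,204),.005),("trFL",(201,191),.005),("rack",(371,169),.04),("bl1",(307,263),.05),("bl2",(378,267),.05),("bl3",(368,116),.05),("brick",(160,128),.03),("wheel",(221,225),.03)]:
    print(n,atz(p,uv,z).round(3))
w=r.camera_params("wrist"); s=r.get_state(); R=Ro.from_euler('xyz',s["eef_rot"],degrees=True).as_matrix()
print("cam in tool",R.T@(-w["R"].T@w["t"]-s["tcp_pos"]),"axes\n",(w["R"]@R).round(3))
go((.50,.16,.20),0)
E
```

```text
A [0.548 0.375 0.048]
B [0.414 0.259 0.048]
C [ 0.404 -0.241  0.048]
trBL [0.686 0.129 0.03 ]
trBR [ 0.653 -0.133  0.03 ]
trFR [ 0.487 -0.113  0.005]
trFL [0.518 0.148 0.005]
rack [ 0.584 -0.313  0.04 ]
bl1 [ 0.33  -0.144  0.05 ]
bl2 [ 0.324 -0.331  0.05 ]
bl3 [ 0.726 -0.301  0.05 ]
brick [0.687 0.262 0.03 ]
wheel [0.425 0.088 0.03 ]
cam in tool [0.07011461 0.00028312 0.02018454] axes
 [[-0.     1.    -0.001]
 [-0.966 -0.    -0.259]
 [-0.259  0.001  0.966]]
shift [0.3753 0.3076 0.0454] turn [ 7.000e-02  1.000e-02 -2.664e+01]
```

```bash
python3 -m pendant '[[[0.17,0.14,-0.02,0,0,-13,1],[0.17,0.14,-0.02,0,0,-13,1],[0.17,0.14,-0.02,0,0,-13,1],[0.17,0.14,-0.02,0,0,-13,1],[0.17,0.14,-0.02,0,0,-13,1]]]' && python3 -c "
from h import *
go((.50,.16,.30),0)"
```

```text
time_s: 0.65
tcp_pos: [0.3926, 0.3986, 0.4254]
eef_rot: [-180.0, -0.0, -13.7]
contact_force: [0.8, 0.5, -0.5]
gripper_width: 0.0878
gripper_force: 0.0
shift [ 0.161   0.2063 -0.0337] turn [-2.000e-02 -1.000e-02 -1.373e+01]
```

```bash
python3 -m pendant '[[[0.161,0.206,-0.034,0,0,-13.7,1],[0.161,0.206,-0.034,0,0,-13.7,1],[0.161,0.206,-0.034,0,0,-13.7,1],[0.161,0.206,-0.034,0,0,-13.7,1],[0.161,0.206,-0.034,0,0,-13.7,1]]]' && python3 -m pendant '[[[0,0,0,0,0,0,1],[0,0,0,0,0,0,1],[0,0,0,0,0,0,1]]]' && python3 -c "
from h import *
where(); shot('wrist','w1',None,1.5625); go((.50,.0,.25),0)"
```

```text
time_s: 1.15
tcp_pos: [0.4941, 0.1754, 0.4571]
eef_rot: [-180.0, -0.0, 0.1]
contact_force: [0.4, 1.1, -0.1]
gripper_width: 0.0876
gripper_force: 0.0
time_s: 1.45
tcp_pos: [0.4936, 0.1775, 0.4564]
eef_rot: [180.0, 0.0, 0.1]
contact_force: [-0.6, 0.1, -0.4]
gripper_width: 0.0879
gripper_force: 0.0
t 1.45 grasp [0.4935 0.1775 0.2974] rpy [1.8e+02 3.0e-02 8.0e-02] F [-0.6  0.1 -0.4] w 0.0879 gf 0.0
shift [0.0062 0.1779 0.0474] turn [0.01 0.03 0.13]
```

View pics/w1.png

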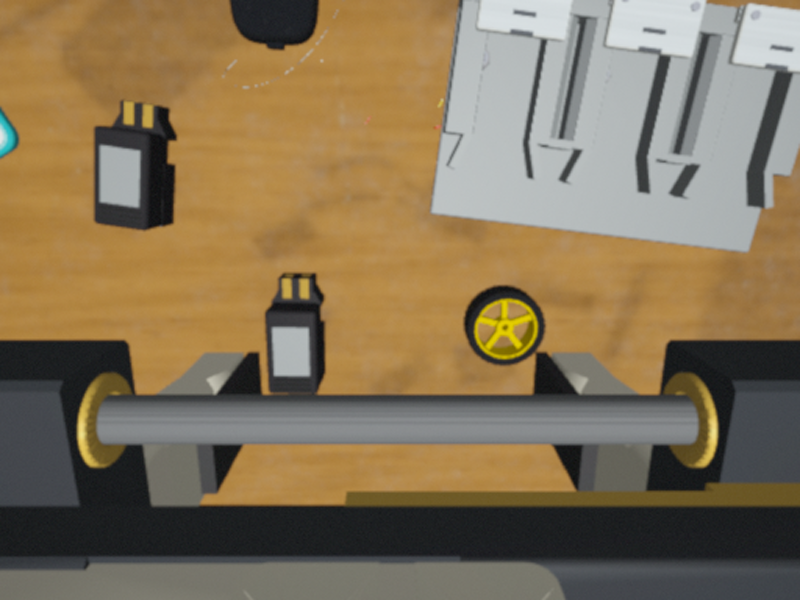

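w1 shows pack A's top face at about (96–148, 126–228), pack B's at (267–318, 306–392), and the tray's front corners at (432,213) and (749,251). The wheel is at (505,325) and the brick at (275,20).

```bash
cat > m1.py <<'E'
from h import *
import pickle
w=pickle.load(open('pics/w1.pkl','rb')); t=r.camera_params('top'); S=1.5625
a=np.array
P=[(.025,.02,.048),(.025,-.02,.048),(-.045,-.02,.048),(-.045,.02,.048)]
A=a([(96,126),(148,132),(145,228),(95,222)])/S
B=a([(267,308),(317,306),(313,392),(268,391)])/S
print("A",fit([(w,P,A)],(.55,.37,0,0)))
print("B",fit([(w,P,B)],(.41,.26,0,0)))
F=[(-.105,.133,.005),(-.105,-.133,.005)];K=[(.065,.133,.005),(.065,-.133,.005)]
tf=a([(201,191),(295,204)]);tb=a([(208.2,129.4),(304.2,143)]); wf=a([(432,213),(749,251)])/S
print("tray",fit([(w,F,wf),(t,F+K,np.vstack([tf,tb]))],(.58,0,0,-8)))
print("tray top",fit([(t,F+K,np.vstack([tf,tb]))],(.58,0,0,-8)))
print("tray w fronts", *[atz(w,u,.005).round(4) for u in wf])
# slots top rim and ends: seen in w1
for u in [(560,138),(583,15),(680,155),(712,33)]: print(atz(w,a(u)/S,.005).round(4),atz(w,a(u)/S,.027).round(4))
print("wheel",atz(w,a((505,325))/S,.026))
E
python3 m1.py
```

```text
A (array([ 0.55700535,  0.38292442, -0.01974917, -7.85704138]), np.float64(1.4878027252944719))
B (array([ 0.42314344,  0.26011596, -0.00913273, -2.61590314]), np.float64(2.4066367786280125))
tray (array([ 6.07649230e-01,  4.72829889e-03, -1.66225419e-03, -6.68187715e+00]), np.float64(1.2066909505514332))
tray top (array([ 6.06876994e-01,  5.59932334e-03,  8.72636869e-03, -6.78802903e+00]), np.float64(1.059452115365474))
tray w fronts [0.5189 0.1482 0.005 ] [ 0.4882 -0.1138  0.005 ]
[0.5772 0.0494 0.005 ] [0.5765 0.0559 0.027 ]
[0.6641 0.0395 0.005 ] [0.659  0.0465 0.027 ]
[ 0.5645 -0.0461  0.005 ] [ 0.5644 -0.0347  0.027 ]
[ 0.6521 -0.0576  0.005 ] [ 0.6476 -0.0457  0.027 ]
wheel [0.4306827  0.08852219 0.026     ]
```

```bash
python3 -m pendant '[[[-0.13,-0.082,0.09,0,0,0,1],[-0.13,-0.082,0.09,0,0,0,1],[-0.13,-0.082,0.09,0,0,0,1],[-0.13,-0.082,0.09,0,0,0,1],[-0.13,-0.082,0.09,0,0,0,1]]]' && python3 -m pendant '[[[0,0,0,0,0,0,1],[0,0,0,0,0,0,1],[0,0,0,0,0,0,1]]]' && python3 -c "
from h import *
where(); shot('wrist','w2',None,1.5625)"
```

```text
time_s: 2.0
tcp_pos: [0.3606, 0.2604, 0.3649]
eef_rot: [179.9, 0.1, 0.4]
contact_force: [0.4, -0.4, 0.4]
gripper_width: 0.0879
gripper_force: 0.0
time_s: 2.3
tcp_pos: [0.3641, 0.259, 0.3672]
eef_rot: [-180.0, -0.0, 0.0]
contact_force: [-0.5, -0.3, 0.3]
gripper_width: 0.0875
gripper_force: 0.0
t 2.3 grasp [0.3642 0.2591 0.2082] rpy [-1.7997e+02 -3.0000e-02  5.0000e-02] F [-0.5 -0.3  0.3] w 0.0875 gf 0.0
```

View pics/w2.png

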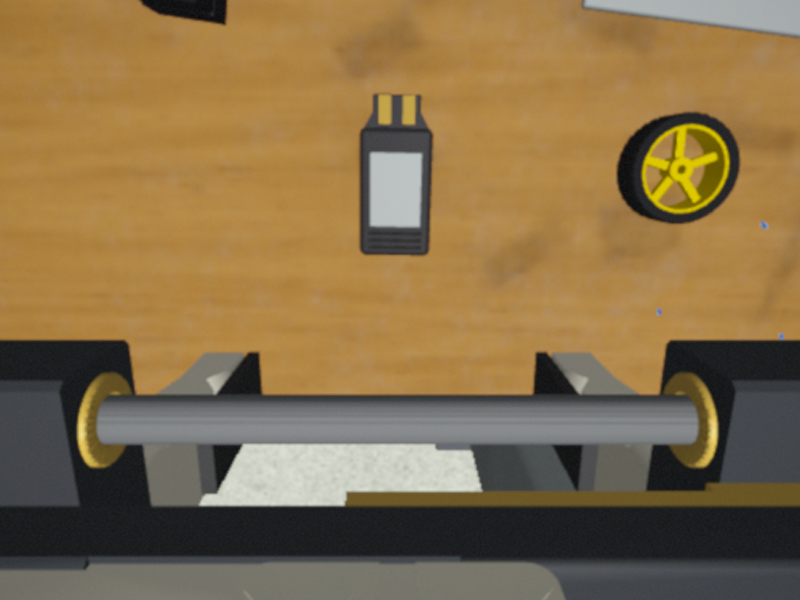

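w2 shows pack B's top face corners at (361,130), (432,130), (429,254) and (361,253), with its nose tip at (397,95).

```bash
cat >> h.py <<'E'
P=[(.025,.02,.048),(.025,-.02,.048),(-.045,-.02,.048),(-.045,.02,.048),(.045,.014,.022),(.045,-.014,.022)]
E
python3 - <<'E'
from h import *
import pickle
a=np.array;S=1.5625
w1=pickle.load(open('pics/w1.pkl','rb'));w2=pickle.load(open('pics/w2.pkl','rb'))
B=a([(267,308),(317,306),(313,392),(268,391)])/S
u=a([(361,130),(432,130),(429,254),(361,253),(375,95),(420,95)])/S
for o in ([(w2,P,u)],[(w2,P,u),(w1,P[:4],B)]): print(fit(o,(.42,.26,0,0)))
p=fit([(w2,P,u)],(.42,.26,0,0))[0]
c=p[:2]-.012*a([np.cos(np.radians(p[3])),np.sin(np.radians(p[3]))])
print(c); go((c[0],c[1],.12),p[3]); go((c[0],c[1],.046),p[3])
E
```

```text
(array([ 0.42377453,  0.25891654, -0.00940466, -0.7222506 ]), np.float64(0.931896276997179))
(array([ 0.42383656,  0.25909607, -0.00766655, -1.03306198]), np.float64(3.7924454109769954))
[0.41177548 0.2590678 ]
shift [ 0.0476 -0.0001  0.0882] turn [-0.03 -0.02  0.75]
shift [ 4.760e-02 -1.000e-04  1.622e-01] turn [-0.03 -0.02  0.75]
```

```bash
python3 -m pendant '[[[0.048,0,0.09,0,0,0.8,1],[0.048,0,0.09,0,0,0.8,1],[0.048,0,0.13,0,0,0.8,1],[0.048,0,0.161,0,0,0.8,1],[0.048,0,0.161,0,0,0.8,1]]]' && python3 -m pendant '[[[0,0,0,0,0,0,1],[0,0,0,0,0,0,1],[0,0,0,0,0,0,-1],[0,0,0,0,0,0,-1],[0,0,0,0,0,0,-1]]]' 40 && python3 -m pendant '[[[0,0,0,0,0,0,-1],[0,0,0,0,0,0,-1],[0,0,0,0,0,0,-1],[0,0,0,0,0,0,-1],[0,0,0,0,0,0,-1]]]' && python3 -c "
from h import *
where(); go((.55,.012,.13),-6.7)"
```

```text
time_s: 2.85
tcp_pos: [0.4113, 0.257, 0.2021]
eef_rot: [179.6, 0.3, -0.9]
contact_force: [-1.3, -0.0, -0.6]
gripper_width: 0.0877
gripper_force: 0.0
time_s: 3.35
tcp_pos: [0.4117, 0.2592, 0.2068]
eef_rot: [-179.9, -0.1, -0.7]
contact_force: [0.1, -0.6, 0.0]
gripper_width: 0.0692
gripper_force: 0.0
time_s: 3.85
tcp_pos: [0.4117, 0.2591, 0.2058]
eef_rot: [-180.0, -0.0, -0.7]
contact_force: [-0.5, 0.9, 1.2]
gripper_width: 0.0394
gripper_force: 40.0
t 3.85 grasp [0.4117 0.2591 0.0468] rpy [-1.7999e+02 -1.0000e-02 -7.3000e-01] F [-0.5  0.9  1.2] w 0.0394 gf 40.0
shift [ 0.1414  0.2453 -0.0832] turn [-0.01 -0.01  5.97]
```

```bash
python3 -m pendant '[[[0,0,-0.05,0,0,0,-1],[0,0,-0.085,0,0,0,-1],[0.03,0.08,-0.085,0,0,2,-1],[0.06,0.16,-0.085,0,0,4,-1],[0.093,0.243,-0.085,0,0,6,-1]]]' && python3 -m pendant '[[[0,0,0,0,0,0,-1],[0,0,0,0,0,0,-1],[0,0,0,0,0,0,-1],[0,0,0,0,0,0,-1]]]' && python3 -c "
from h import *
where(); shot('wrist','w3',None,1.5625)"
```

```text
time_s: 4.35
tcp_pos: [0.4628, 0.1166, 0.2909]
eef_rot: [-180.0, 0.0, -6.7]
contact_force: [1.5, 1.1, -3.0]
gripper_width: 0.0401
gripper_force: 40.0
time_s: 4.75
tcp_pos: [0.4628, 0.1189, 0.2906]
eef_rot: [180.0, 0.0, -6.6]
contact_force: [-0.0, -0.0, -1.9]
gripper_width: 0.0396
gripper_force: 40.0
t 4.75 grasp [0.4627 0.1189 0.1316] rpy [ 1.7999e+02  1.0000e-02 -6.6500e+00] F [-0.  -0.  -1.9] w 0.0396 gf 40.0
```

View pics/w3.png

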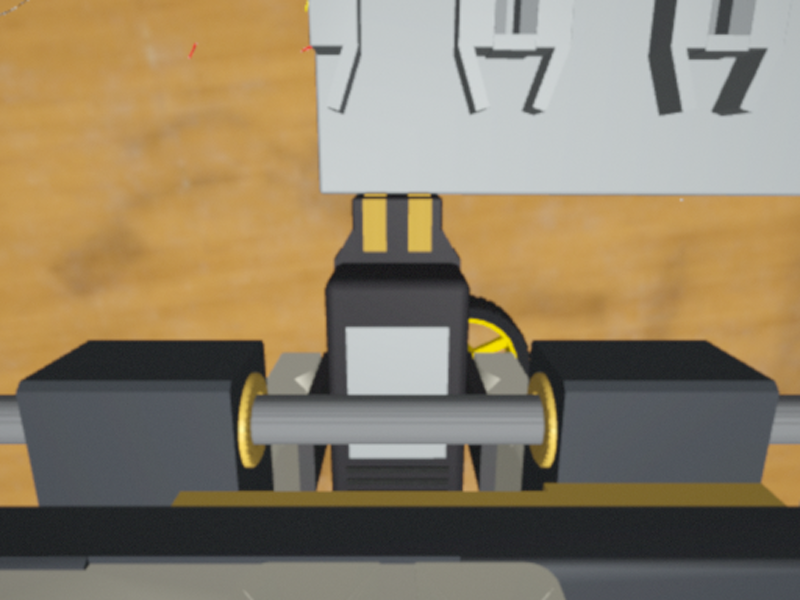

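w3 shows the pack held straight, nose tip at (397,195). The tray's front-left corner is at (321,192), its front edge runs level at row 193, and bay0's mouth tips are at (335–345,110) and (475,112).

```bash
python3 - <<'E'
from h import *
import pickle
a=np.array;S=1.5625
w=pickle.load(open('pics/w3.pkl','rb'))
s=r.get_state()
c=atz(w,a((321,192))/S,.005); c2=atz(w,a((795,194))/S,.005); print(c,c2,np.degrees(np.arctan2(-(c2-c)[0],-(c2-c)[1])*-1))
yaw=-6.68; R=Ro.from_euler('z',yaw,degrees=True).as_matrix()
print("tray origin",c-R@a([-.105,.133,.005]))
# points in tray frame rel. origin .6079,.005
o=a([.6079,.005,0])
for u in [(330,110),(345,112),(357,48),(357,5),(458,45),(470,112),(487,110),(460,5),(478,50)]:
    print(u,[ (R.T@(atz(w,a(u)/S,z)-o)).round(4)[:2] for z in (.005,.027)])
for u,z in [((355,197),.0),((440,197),0)]:
    zz=.1316-.047+.022; print("nose",(R.T@(atz(w,a(u)/S,zz)-o)).round(4))
print("grasp tray frame",(R.T@(a([.4627,.1189,.1316])-o)).round(4))
E
```

```text
[0.519566   0.14915109 0.005     ] [ 0.49152125 -0.08313572  0.005     ] -6.884188948386095
tray origin [6.08382094e-01 4.83996395e-03 4.33680869e-18]
(330, 110) [array([-0.0663,  0.1272]), array([-0.068 ,  0.1246])]
(345, 112) [array([-0.0672,  0.1201]), array([-0.0689,  0.1181])]
(357, 48) [array([-0.0393,  0.1139]), array([-0.0433,  0.1124])]
(357, 5) [array([-0.0214,  0.1136]), array([-0.0269,  0.1121])]
(458, 45) [array([-0.038 ,  0.0674]), array([-0.0421,  0.0697])]
(470, 112) [array([-0.0672,  0.0608]), array([-0.0688,  0.0637])]
(487, 110) [array([-0.0662,  0.0528]), array([-0.068 ,  0.0563])]
(460, 5) [array([-0.0214,  0.067 ]), array([-0.0269,  0.0694])]
(478, 50) [array([-0.0401,  0.0581]), array([-0.044 ,  0.0612])]
nose [-0.0995  0.1084  0.1066]
nose [-0.0994  0.0824  0.1066]
grasp tray frame [-0.1575  0.0962  0.1316]
```

```bash
python3 -m pendant '[[[0.04,0.0045,0,0,0,0.2,-1],[0.05,0.0045,0.03,0,0,0.2,-1],[0.05,0.0045,0.06,0,0,0.2,-1],[0.05,0.0045,0.078,0,0,0.2,-1],[0.05,0.0045,0.078,0,0,0.2,-1]]]' && python3 -m pendant '[[[0,0,0,0,0,0,-1],[0,0,0,0,0,0,-1],[0.01,0,0.001,0,0,0,-1],[0.02,0,0.001,0,0,0,-1],[0.03,0,0.001,0,0,0,-1]]]' && python3 -m pendant '[[[0.005,0,0,0,0,0,-1],[0.01,0,0,0,0,0,-1],[0.015,0,0,0,0,0,-1],[0.02,0,0,0,0,0,-1],[0.02,0,0,0,0,0,-1]]]' && python3 -c "
from h import *
where(); shot('wrist','w4',None,1.5625)"
```

```text
time_s: 5.3
tcp_pos: [0.5117, 0.1085, 0.2108]
eef_rot: [179.9, 0.1, -6.8]
contact_force: [-0.6, -0.1, -1.7]
gripper_width: 0.0397
gripper_force: 40.0
time_s: 5.8
tcp_pos: [0.5431, 0.1041, 0.2122]
eef_rot: [-180.0, -0.1, -6.9]
contact_force: [-0.1, 0.2, -2.4]
gripper_width: 0.0397
gripper_force: 40.0
time_s: 6.3
tcp_pos: [0.5624, 0.1016, 0.2117]
eef_rot: [180.0, -0.0, -6.9]
contact_force: [0.7, -0.3, -2.5]
gripper_width: 0.0395
gripper_force: 40.0
t 6.3 grasp [0.5624 0.1016 0.0527] rpy [ 1.80e+02 -1.00e-02 -6.94e+00] F [ 0.7 -0.3 -2.5] w 0.0395 gf 40.0
```

View pics/w4.png

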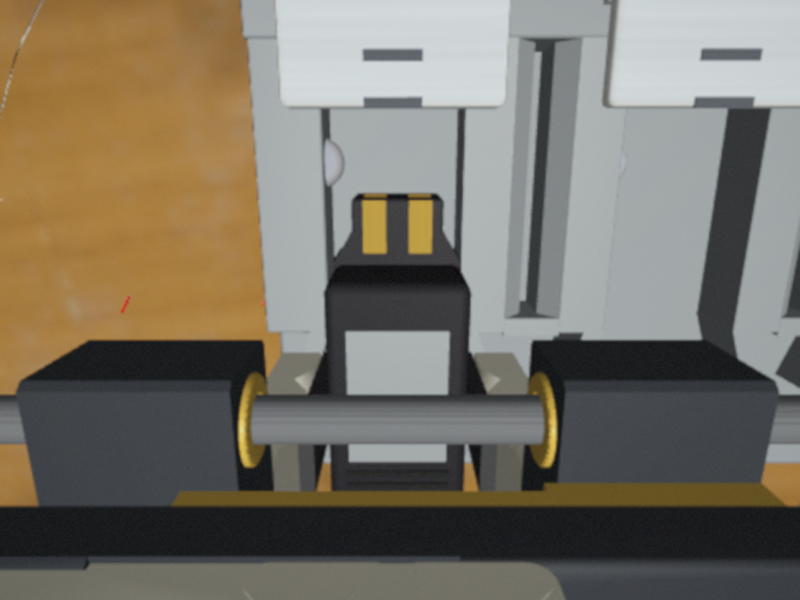

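w4 shows the pack in bay0's mouth, nose at (397,195), the bay's centre line at about column 394, and the ball out at (335,160). I'll shift 0.7 mm left and slide in.

```bash
python3 -m pendant '[[[0.005,-0.0007,0,0,0,0,-1],[0.01,-0.0007,0,0,0,0,-1],[0.015,-0.0007,0,0,0,0,-1],[0.02,-0.0007,0,0,0,0,-1],[0.02,-0.0007,0,0,0,0,-1]]]' && python3 -m pendant '[[[0.004,0,0,0,0,0,-1],[0.008,0,0,0,0,0,-1],[0.011,0,0,0,0,0,-1],[0.014,0,0,0,0,0,-1],[0.014,0,0,0,0,0,-1]]]' && python3 -m pendant '[[[0.003,0,0,0,0,0,-1],[0.006,0,0,0,0,0,-1],[0.006,0,0,0,0,0,-1]]]' && python3 -m pendant '[[[0.002,0,0,0,0,0,-1],[0.004,0,0,0,0,0,-1],[0.004,0,0,0,0,0,-1]]]' && python3 -c "
from h import *
where(); shot('wrist','w5',None,1.5625)
o=np.array([.6082,.0055,0]);R=Ro.from_euler('z',-6.8,degrees=True).as_matrix();s=r.get_state();print((R.T@(s['tcp_pos']-o)).round(4))"
```

```text
time_s: 6.85
tcp_pos: [0.5825, 0.0999, 0.2117]
eef_rot: [-180.0, -0.0, -6.9]
contact_force: [-0.8, -0.6, -2.1]
gripper_width: 0.0395
gripper_force: 40.0
time_s: 7.35
tcp_pos: [0.5949, 0.0978, 0.2109]
eef_rot: [179.9, 0.2, -7.0]
contact_force: [-2.2, -0.0, -5.6]
gripper_width: 0.0399
gripper_force: 40.0
time_s: 7.65
tcp_pos: [0.6028, 0.0977, 0.2123]
eef_rot: [-179.9, -0.1, -6.9]
contact_force: [1.1, -0.3, -2.3]
gripper_width: 0.0395
gripper_force: 40.0
time_s: 7.95
tcp_pos: [0.606, 0.0972, 0.212]
eef_rot: [-180.0, -0.0, -6.9]
contact_force: [-0.0, -0.2, -2.4]
gripper_width: 0.0393
gripper_force: 40.0
t 7.95 grasp [0.6062 0.0972 0.053 ] rpy [-1.7998e+02 -4.0000e-02 -6.9200e+00] F [-0.  -0.2 -2.4] w 0.0393 gf 40.0
[-0.0132  0.0907  0.2119]
```

View pics/w5.png

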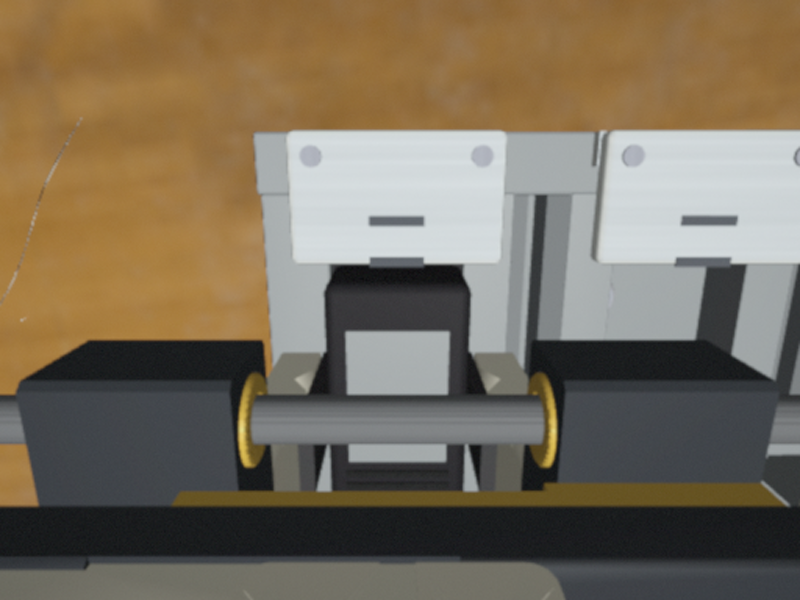

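w5 shows the pack's shoulder at the hood's edge (row 265), so it is nearly home. I'll lower it onto the floor, push 1 mm more and read the force.

```bash
python3 -m pendant '[[[0.0005,0,0.001,0,0,0,-1],[0.0005,0,0.0015,0,0,0,-1],[0.0005,0,0.0015,0,0,0,-1]]]' && python3 -m pendant '[[[0.001,0,0,0,0,0,-1],[0.001,0,0,0,0,0,-1],[0.001,0,0,0,0,0,-1]]]' && python3 -c "
from h import *
where()
o=np.array([.6082,.0055,0]);R=Ro.from_euler('z',-6.8,degrees=True).as_matrix();s=r.get_state();print((R.T@(s['tcp_pos']-o)).round(4))"
```

```text
time_s: 8.3
tcp_pos: [0.606, 0.0969, 0.2101]
eef_rot: [180.0, 0.0, -6.9]
contact_force: [0.1, 0.1, -2.0]
gripper_width: 0.0396
gripper_force: 40.0
time_s: 8.6
tcp_pos: [0.6069, 0.0968, 0.2102]
eef_rot: [180.0, 0.0, -6.9]
contact_force: [-1.4, 1.0, -2.5]
gripper_width: 0.0399
gripper_force: 40.0
t 8.6 grasp [0.6068 0.0968 0.0512] rpy [ 1.7999e+02  3.0000e-02 -6.9400e+00] F [-1.4  1.  -2.5] w 0.0399 gf 40.0
[-0.0121  0.0905  0.2102]
```

```bash
python3 -m pendant '[[[0,0,0,0,0,0,0.25],[0,0,0,0,0,0,0.25],[0,0,0,0,0,0,0.25],[0,0,0,0,0,0,0.25]]]' && python3 -m pendant '[[[0,0,-0.05,0,0,0,0.25],[0,0,-0.09,0,0,0,0.25],[-0.05,0,-0.09,0,0,0,1],[-0.09,0,-0.09,0,0,0,1],[-0.09,0,-0.09,0,0,0,1]]]' && python3 -m pendant '[[[0,0,0,0,0,0,1],[0,0,0,0,0,0,1]]]' && python3 -c "
from h import *
where(); shot('wrist','w6',None,1.5625); go((.497,.383,.21),-5)"
```

```text
time_s: 9.0
tcp_pos: [0.6072, 0.0969, 0.2105]
eef_rot: [-180.0, -0.0, -6.9]
contact_force: [-0.1, 0.5, 0.5]
gripper_width: 0.0545
gripper_force: 0.0
time_s: 9.5
tcp_pos: [0.5136, 0.1071, 0.3008]
eef_rot: [-180.0, 0.1, -6.9]
contact_force: [1.2, -0.1, -0.4]
gripper_width: 0.0731
gripper_force: 0.0
time_s: 9.7
tcp_pos: [0.5183, 0.108, 0.3007]
eef_rot: [-180.0, -0.1, -6.9]
contact_force: [0.6, -0.6, -0.5]
gripper_width: 0.0861
gripper_force: 0.0
t 9.7 grasp [0.5185 0.108  0.1417] rpy [-1.7997e+02 -6.0000e-02 -6.9100e+00] F [ 0.6 -0.6 -0.5] w 0.0861 gf 0.0
shift [-0.0545 -0.2705 -0.0686] turn [-0.01 -0.03 -1.94]
```

View pics/w6.png

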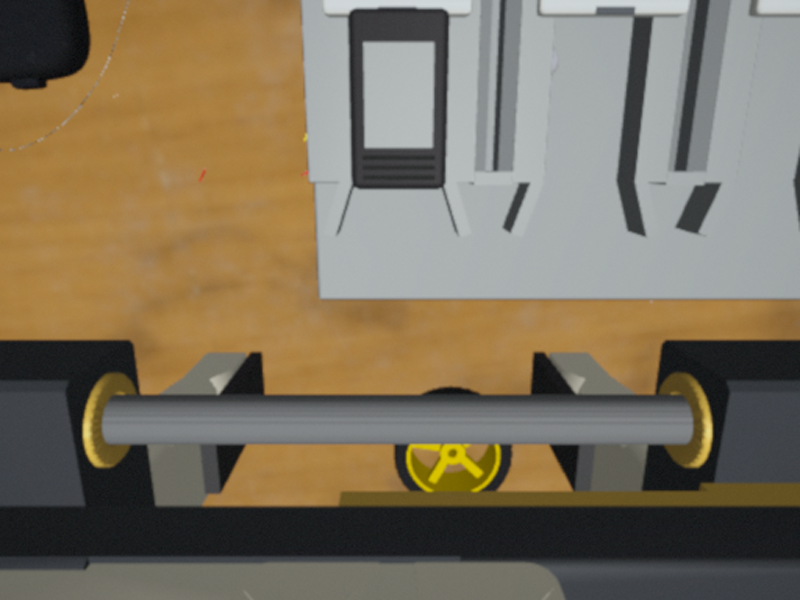

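w6 shows the pack sitting in bay0, its tail's top edge at (398,188) and the rib's front end at row 182. I'll check the numbers, then detect labels by code.

```bash
cat >> h.py <<'E'
import pickle
def labels(f,amin=150):
    """grey label blobs inside black packs: centre px, angle of long axis (deg from image up, + = ccw), size"""
    im=cv2.imread(f"pics/{f}.raw.png"); hsv=cv2.cvtColor(im,cv2.COLOR_BGR2HSV)
    m=((hsv[...,1]<40)&(hsv[...,2]>110)).astype(np.uint8)
    out=[]
    for c in cv2.findContours(m,cv2.RETR_EXTERNAL,cv2.CHAIN_APPROX_NONE)[0]:
        A=cv2.contourArea(c)
        if A<amin: continue
        rc=cv2.minAreaRect(c); w,h=rc[1]
        if A/(w*h)<.85 or not 1.2<max(w,h)/min(w,h)<1.8: continue
        ring=cv2.dilate(cv2.drawContours(np.zeros_like(m),[c],-1,1,-1),np.ones((7,7)))-cv2.dilate(cv2.drawContours(np.zeros_like(m),[c],-1,1,-1),np.ones((3,3)))
        if np.mean(im[ring>0].max(-1)<90)<.8: continue
        b=cv2.boxPoints(rc); e=[b[1]-b[0],b[2]-b[1]]; e=max(e,key=np.linalg.norm); e=e if e[1]<0 else -e
        out.append((np.array(rc[0]),np.degrees(np.arctan2(-e[0],-e[1])),(max(w,h),min(w,h)),e))
    return out
def pack(f,zt=.048):
    """list of label centre on plane zt and world yaw"""
    p=pickle.load(open(f"pics/{f}.pkl","rb"))
    for c,a,s,e in labels(f):
        A,B=atz(p,c-e/2,zt),atz(p,c+e/2,zt); d=B-A
        print(f,"px",c.round(1),"world",((A+B)/2).round(4),"yaw",round(np.degrees(np.arctan2(d[1],d[0])),2),"len",np.hypot(*d[:2]).round(4),"size",np.round(s,1))
E
python3 - <<'E'
from h import *
for f,z in (("w1",.048),("w2",.048),("w6",.053)): pack(f,z)
w=pickle.load(open('pics/w6.pkl','rb'));a=np.array;S=1.5625
o=np.array([.6082,.0055,0]);R=Ro.from_euler('z',-6.8,degrees=True).as_matrix()
for u,z in (((398,188),.053),((398,10),.053),((325,182),.027),((400,12),.039),((319,298),.005)): print((R.T@(atz(w,a(u)/S,z)-o)).round(4))
E
```

```text
w1 px [186.  224.5] world [0.4162 0.2595 0.048 ] yaw -2.91 len 0.0403 size [31. 24.]
w1 px [ 76.5 112.5] world [0.5492 0.3751 0.048 ] yaw -7.68 len 0.0429 size [39. 25.]
w2 px [253. 121.] world [0.4162 0.2593 0.048 ] yaw 0.0 len 0.0408 size [48. 34.]
[-0.0441  0.0899  0.053 ]
[0.0238 0.0898 0.053 ]
[-0.0427  0.124   0.027 ]
[0.0264 0.0889 0.039 ]
[-0.1048  0.1325  0.005 ]
```

```bash
python3 -m pendant '[[[-0.055,-0.27,-0.068,0,0,-2,1],[-0.055,-0.27,-0.068,0,0,-2,1],[-0.055,-0.27,-0.068,0,0,-2,1],[-0.055,-0.27,-0.068,0,0,-2,1],[-0.055,-0.27,-0.068,0,0,-2,1]]]' && python3 -m pendant '[[[0,-0.023,0,0,0,0,1],[0,-0.023,0,0,0,0,1],[0,-0.023,0,0,0,0,1],[0,-0.023,0,0,0,0,1]]]' && python3 -c "
from h import *
where(); shot('wrist','w7'); pack('w7')"
```

```text
time_s: 10.25
tcp_pos: [0.4987, 0.3517, 0.3603]
eef_rot: [180.0, 0.0, -5.0]
contact_force: [0.3, 0.4, -0.1]
gripper_width: 0.0878
gripper_force: 0.0
time_s: 10.65
tcp_pos: [0.5007, 0.3718, 0.3595]
eef_rot: [179.9, 0.0, -5.0]
contact_force: [0.2, -0.5, 0.2]
gripper_width: 0.0876
gripper_force: 0.0
t 10.65 grasp [0.5005 0.3716 0.2005] rpy [ 1.7993e+02  4.0000e-02 -4.9900e+00] F [ 0.2 -0.5  0.2] w 0.0876 gf 0.0
w7 px [243.5 125.9] world [0.5493 0.3753 0.048 ] yaw -7.6 len 0.0413 size [49.5 34.5]
```

Pack B's centre reads −0.0101 m against −0.010 expected, so it is home. Next is pack A.

```bash
python3 -c "
from h import *
go((.5448,.3759,.0468),-7.6)"
```

```text
shift [ 0.0437 -0.0083  0.1539] turn [0.05 0.03 2.6 ]
```

```bash
python3 -m pendant '[[[0.044,-0.0083,0.05,0,0,2.6,1],[0.044,-0.0083,0.1,0,0,2.6,1],[0.044,-0.0083,0.13,0,0,2.6,1],[0.044,-0.0083,0.154,0,0,2.6,1],[0.044,-0.0083,0.154,0,0,2.6,1]]]' && python3 -m pendant '[[[0,0,0,0,0,0,1],[0,0,0,0,0,0,1],[0,0,0,0,0,0,-1],[0,0,0,0,0,0,-1],[0,0,0,0,0,0,-1]]]' 40 && python3 -m pendant '[[[0,0,0,0,0,0,-1],[0,0,0,0,0,0,-1],[0,0,0,0,0,0,-1],[0,0,0,0,0,0,-1],[0,0,0,0,0,0,-1]]]' && python3 -m pendant '[[[0,0,-0.05,0,0,0,-1],[0,0,-0.085,0,0,0,-1],[0,0,-0.085,0,0,0,-1],[0,0,-0.085,0,0,0,-1]]]' && python3 -c "
from h import *
where()
o=np.array([.6082,.0055,0]);R=Ro.from_euler('z',-6.85,degrees=True).as_matrix()
g=R@np.array([-.150,0,0])+o; print(g); g[2]=.1316; go(g,-6.85)"
```

```text
time_s: 11.2
tcp_pos: [0.5442, 0.3747, 0.202]
eef_rot: [179.6, 0.3, -7.7]
contact_force: [-0.4, -0.9, -0.3]
gripper_width: 0.0878
gripper_force: 0.0
time_s: 11.7
tcp_pos: [0.5449, 0.3773, 0.2073]
eef_rot: [-179.9, -0.0, -7.5]
contact_force: [0.1, 0.4, 0.9]
gripper_width: 0.0691
gripper_force: 0.0
time_s: 12.2
tcp_pos: [0.5448, 0.377, 0.2061]
eef_rot: [180.0, 0.0, -7.5]
contact_force: [-0.1, -1.0, 0.4]
gripper_width: 0.0396
gripper_force: 39.9
time_s: 12.6
tcp_pos: [0.5447, 0.377, 0.2917]
eef_rot: [-179.9, -0.0, -7.6]
contact_force: [-0.4, -0.4, -2.9]
gripper_width: 0.0397
gripper_force: 39.9
t 12.6 grasp [0.5448 0.3772 0.1327] rpy [-1.7992e+02 -2.0000e-02 -7.5500e+00] F [-0.4 -0.4 -2.9] w 0.0397 gf 39.9
[0.45927073 0.02339057 0.        ]
shift [-0.0382  0.3618  0.0006] turn [-0.08 -0.02 -0.7 ]
```

```bash
python3 -m pendant '[[[-0.019,0.181,0,0,0,-0.7,-1],[-0.019,0.181,0,0,0,-0.7,-1],[-0.019,0.181,0,0,0,-0.7,-1],[-0.019,0.181,0,0,0,-0.7,-1],[-0.019,0.181,0,0,0,-0.7,-1]]]' && python3 -m pendant '[[[-0.019,0.181,0,0,0,0,-1],[-0.019,0.181,0,0,0,0,-1],[-0.019,0.181,0,0,0,0,-1],[-0.019,0.181,0,0,0,0,-1],[-0.019,0.181,0,0,0,0,-1]]]' && python3 -m pendant '[[[0,0,0,0,0,0,-1],[0,0,0,0,0,0,-1],[0,0,0,0,0,0,-1]]]' && python3 -c "
from h import *
where()
o=np.array([.6082,.0055,0]);R=Ro.from_euler('z',-6.85,degrees=True).as_matrix()
s=r.get_state(); print((R.T@(s['tcp_pos']-o)).round(4)); shot('wrist','w8'); pack('w8',.1327-.0468+.048)
g=R@np.array([-.107,0,0])+o;g[2]=.0525;go(g,-6.85)"
```

```text
time_s: 13.1
tcp_pos: [0.5001, 0.196, 0.2895]
eef_rot: [179.8, 0.2, -7.0]
contact_force: [0.4, 1.3, -1.6]
gripper_width: 0.0401
gripper_force: 39.9
time_s: 13.6
tcp_pos: [0.46, 0.0197, 0.2898]
eef_rot: [179.9, 0.2, -7.0]
contact_force: [0.3, 1.0, -0.8]
gripper_width: 0.04
gripper_force: 39.9
time_s: 13.9
tcp_pos: [0.4622, 0.0236, 0.2908]
eef_rot: [180.0, 0.0, -6.8]
contact_force: [-0.4, 0.0, -1.6]
gripper_width: 0.0396
gripper_force: 39.9
t 13.9 grasp [0.4621 0.0235 0.1318] rpy [ 1.7998e+02  3.0000e-02 -6.7700e+00] F [-0.4  0.  -1.6] w 0.0396 gf 39.9
[-0.1471  0.0005  0.2908]
w8 px [254.5 230. ] world [0.4777 0.0208 0.1339] yaw 83.21 len 0.0289 size [67. 44.]
shift [0.0402 0.0005 0.0793] turn [0.01 0.03 0.09]
```

```bash
python3 -m pendant '[[[0.03,0,0,0,0,0.1,-1],[0.04,0,0.03,0,0,0.1,-1],[0.04,0,0.06,0,0,0.1,-1],[0.04,0,0.079,0,0,0.1,-1],[0.04,0,0.079,0,0,0.1,-1]]]' && python3 -m pendant '[[[0,0,0,0,0,0,-1],[0,0,0,0,0,0,-1],[0.01,0,0,0,0,0,-1],[0.02,0,0,0,0,0,-1],[0.03,0,0,0,0,0,-1]]]' && python3 -m pendant '[[[0.005,0,0,0,0,0,-1],[0.01,0,0,0,0,0,-1],[0.015,0,0,0,0,0,-1],[0.02,0,0,0,0,0,-1],[0.02,0,0,0,0,0,-1]]]' && python3 -c "
from h import *
where(); shot('wrist','w9',(100,0,312,240),2.5)
o=np.array([.6082,.0055,0]);R=Ro.from_euler('z',-6.8,degrees=True).as_matrix()
s=r.get_state(); print((R.T@(s['tcp_pos']-o)).round(4))
p=pickle.load(open('pics/w9.pkl','rb'))
im=cv2.imread('pics/w9.raw.png'); print(im[90,195:315].mean(-1).astype(int)); print(im[140,195:315].mean(-1).astype(int))"
```

```text
time_s: 14.45
tcp_pos: [0.5016, 0.0185, 0.2101]
eef_rot: [179.9, 0.2, -6.9]
contact_force: [-0.5, 0.1, -0.4]
gripper_width: 0.0395
gripper_force: 40.0
time_s: 14.95
tcp_pos: [0.5326, 0.0144, 0.2126]
eef_rot: [-180.0, -0.1, -6.9]
contact_force: [-2.6, 3.0, -2.1]
gripper_width: 0.0396
gripper_force: 39.9
time_s: 15.45
tcp_pos: [0.552, 0.0121, 0.2121]
eef_rot: [-180.0, -0.0, -6.9]
contact_force: [1.5, 3.8, -3.3]
gripper_width: 0.0395
gripper_force: 39.9
t 15.45 grasp [0.5522 0.0122 0.0531] rpy [-1.7997e+02 -4.0000e-02 -6.9300e+00] F [ 1.5  3.8 -3.3] w 0.0395 gf 39.9
[-5.670e-02 -1.000e-04  2.121e-01]
[174 174 174 175 176 175 176 176 176 175 168 130  78  93 109 108 120 150
 164 167 167 167 167 168 167 167 167 167 168 168 167 167 167 168 167 167
 167 167 167 167 168 166 167 167 167 167 167 167 168 167 167 167 167 167
 167 168 168 168 168 167 168 167 168 168 167 167 168 168 168 168 168 168
 168 168 169 168 167 168 167 168 168 168 167 168 167 168 167 168 168 167
 169 167 169 168 167 167 164 130  69  56  54  67 135 172 180 180 181 182
 180 180 180 180 181 179 180 181 181 180 180 180]
[175 174 174 174 174 175 174 175 175 175 176 176 160 117  71  64  64  79
 136 164 168 167 169 168 169 169 167 168 169 166 128  65  58  64  64  63
  70 109 130 137 137 138 138 140 139 139 141 138 139 138 139 136 116  73
  64  63  67  64  64  66  65  65  65  65  67  66  77 117 138 138 137 137
 138 139 139 139 139 138 137 139 138 131 105  74  67  67  66  64  79 139
 166 169 168 169 166 144  98  61  56  64 105 159 179 180 179 178 179 179
 179 179 179 179 178 179 179 179 179 178 178 179]
```

```bash
python3 -m pendant '[[[0.005,-0.001,0,0,0,0,-1],[0.01,-0.001,0,0,0,0,-1],[0.015,-0.001,0,0,0,0,-1],[0.02,-0.001,0,0,0,0,-1],[0.02,-0.001,0,0,0,0,-1]]]' && python3 -m pendant '[[[0.004,0,0,0,0,0,-1],[0.008,0,0,0,0,0,-1],[0.011,0,0,0,0,0,-1],[0.014,0,0,0,0,0,-1],[0.014,0,0,0,0,0,-1]]]' && python3 -m pendant '[[[0.003,0,0,0,0,0,-1],[0.006,0,0,0,0,0,-1],[0.006,0,0,0,0,0,-1]]]' && python3 -m pendant '[[[0.003,0,0.001,0,0,0,-1],[0.005,0,0.0015,0,0,0,-1],[0.005,0,0.0015,0,0,0,-1],[0.005,0,0.0015,0,0,0,-1]]]' && python3 -c "
from h import *
where()
o=np.array([.6082,.0055,0]);R=Ro.from_euler('z',-6.8,degrees=True).as_matrix();s=r.get_state();print((R.T@(s['tcp_pos']-o)).round(4))"
```

```text
time_s: 16.0
tcp_pos: [0.5719, 0.0102, 0.2121]
eef_rot: [180.0, -0.0, -7.0]
contact_force: [0.6, 0.6, -1.2]
gripper_width: 0.0396
gripper_force: 40.0
time_s: 16.5
tcp_pos: [0.5839, 0.0086, 0.2111]
eef_rot: [179.9, 0.2, -7.0]
contact_force: [-4.6, 1.3, -4.0]
gripper_width: 0.0394
gripper_force: 40.0
time_s: 16.8
tcp_pos: [0.5916, 0.0079, 0.2121]
eef_rot: [180.0, -0.0, -6.9]
contact_force: [0.2, -1.1, -5.6]
gripper_width: 0.0399
gripper_force: 40.0
time_s: 17.2
tcp_pos: [0.596, 0.0074, 0.2107]
eef_rot: [-180.0, 0.0, -6.9]
contact_force: [-1.9, -0.1, -1.6]
gripper_width: 0.0397
gripper_force: 40.0
t 17.2 grasp [0.596  0.0074 0.0517] rpy [-180.      0.     -6.94] F [-1.9 -0.1 -1.6] w 0.0397 gf 40.0
[-0.0123  0.0004  0.2107]
```

```bash
sed -i 's/RETR_EXTERNAL/RETR_CCOMP/' h.py; python3 -m pendant '[[[0,0,0,0,0,0,0.25],[0,0,0,0,0,0,0.25],[0,0,0,0,0,0,0.25],[0,0,0,0,0,0,0.25]]]' && python3 -m pendant '[[[0,0,-0.05,0,0,0,0.25],[0,0,-0.09,0,0,0,0.25],[-0.05,0,-0.09,0,0,0,1],[-0.09,0,-0.09,0,0,0,1],[-0.09,0,-0.09,0,0,0,1]]]' && python3 -m pendant '[[[0,0,0,0,0,0,1],[0,0,0,0,0,0,1]]]' && python3 -c "
from h import *
where(); shot('wrist','w10');pack('w6',.053); pack('w10',.053)
shot('top','t10'); pack('t10')
o=np.array([.6082,.0055,0]);R=Ro.from_euler('z',-6.8,degrees=True).as_matrix()
w=pickle.load(open('pics/w10.pkl','rb'))
for c,*_ in labels('w10'): print((R.T@(atz(w,c,.053)-o)).round(4))
w=pickle.load(open('pics/w6.pkl','rb'))
for c,*_ in labels('w6'): print((R.T@(atz(w,c,.053)-o)).round(4))
go((.36,-.24,.21),0)"
```

```text
time_s: 17.6
tcp_pos: [0.5963, 0.0075, 0.211]
eef_rot: [-180.0, -0.0, -6.9]
contact_force: [-0.0, -0.6, -0.0]
gripper_width: 0.0545
gripper_force: 0.0
time_s: 18.1
tcp_pos: [0.5024, 0.0178, 0.301]
eef_rot: [-180.0, 0.1, -6.9]
contact_force: [1.6, -0.3, 0.7]
gripper_width: 0.0736
gripper_force: 0.0
time_s: 18.3
tcp_pos: [0.5074, 0.0185, 0.3011]
eef_rot: [-180.0, -0.1, -6.9]
contact_force: [-0.0, 0.1, 0.1]
gripper_width: 0.086
gripper_force: 0.0
t 18.3 grasp [0.5076 0.0185 0.1421] rpy [-1.7998e+02 -7.0000e-02 -6.9100e+00] F [-0.   0.1  0.1] w 0.086 gf 0.0
w6 px [255.  60.] world [0.6116 0.0954 0.053 ] yaw -6.87 len 0.0403 size [68. 46.]
w10 px [255.   60.5] world [0.6005 0.0059 0.053 ] yaw -6.87 len 0.0398 size [67. 46.]
w10 px [111.6  60.4] world [0.6114 0.0959 0.053 ] yaw -7.93 len 0.042 size [71.  45.7]
[-0.0072 -0.0005  0.053 ]
[-0.007   0.0901  0.053 ]
[-0.0068  0.0897  0.053 ]
shift [-0.1152  0.2743 -0.0684] turn [ 0.01 -0.01 -6.94]
```

Both packs read −0.007 for the label, so they are home. On to pack C.

```bash
python3 -m pendant '[[[-0.115,0.274,-0.068,0,0,-7,1],[-0.115,0.274,-0.068,0,0,-7,1],[-0.115,0.274,-0.068,0,0,-7,1],[-0.115,0.274,-0.068,0,0,-7,1],[-0.115,0.274,-0.068,0,0,-7,1]]]' && python3 -m pendant '[[[-0.017,0.04,-0.01,0,0,0,1],[-0.017,0.04,-0.01,0,0,0,1],[-0.017,0.04,-0.01,0,0,0,1],[0,0.04,-0.01,0,0,0,1],[0,0.04,-0.01,0,0,0,1]]]' && python3 -c "
from h import *
where(); shot('wrist','w11',None,1.5625); pack('w11')"
```

```text
time_s: 18.9
tcp_pos: [0.3853, -0.1949, 0.3569]
eef_rot: [180.0, 0.0, 0.1]
contact_force: [1.8, -0.3, 0.1]
gripper_width: 0.0875
gripper_force: 0.0
time_s: 19.4
tcp_pos: [0.3885, -0.2329, 0.3661]
eef_rot: [180.0, 0.0, 0.2]
contact_force: [-0.4, 0.4, -0.1]
gripper_width: 0.0877
gripper_force: 0.0
t 19.4 grasp [ 0.3885 -0.2329  0.2071] rpy [1.7998e+02 1.0000e-02 1.6000e-01] F [-0.4  0.4 -0.1] w 0.0877 gf 0.0
w11 px [260.3 163.5] world [ 0.4034 -0.2393  0.048 ] yaw -9.45 len 0.0413 size [45.7 33. ]
```

View pics/w11.png

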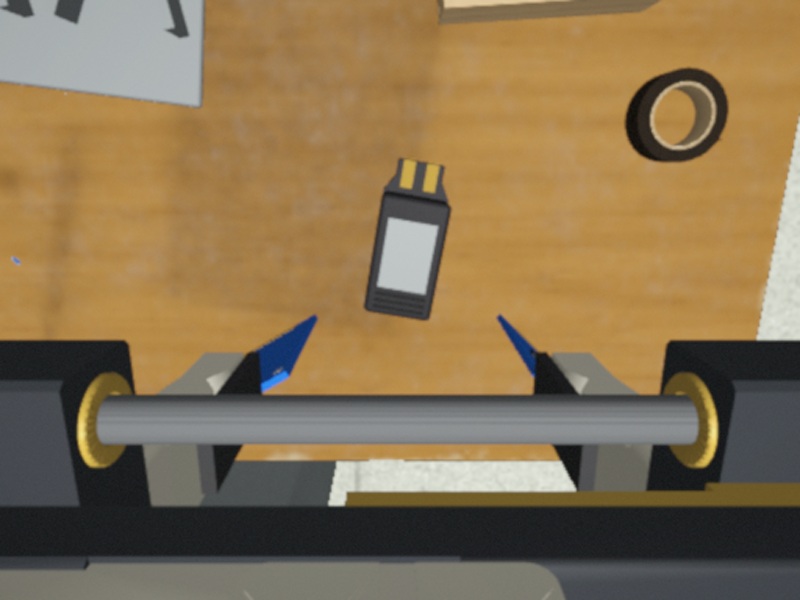

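```bash
python3 - <<'E'
from h import *
w=pickle.load(open('pics/w11.pkl','rb'));a=np.array;S=1.5625
for u in ((317,317),(290,375),(262,390),(499,317),(535,350),(537,377)): print(u,atz(w,a(u)/S,0).round(3)[:2],atz(w,a(u)/S,.1).round(3)[:2])
t=r.camera_params('top'); im=cv2.imread('pics/t10.raw.png'); h=cv2.cvtColor(cv2.imread('pics/top0.png'),cv2.COLOR_BGR2HSV)
m=((h[...,0]>100)&(h[...,0]<130)&(h[...,1]>150)).astype(np.uint8)
for c in cv2.findContours(m,cv2.RETR_EXTERNAL,cv2.CHAIN_APPROX_NONE)[0]:
    if cv2.contourArea(c)>20:
        b=cv2.boxPoints(cv2.minAreaRect(c)); print(cv2.minAreaRect(c)); [print("  ",x,atz(t,x,.1).round(3)[:2],atz(t,x,0).round(3)[:2]) for x in b]
E
```

```text
(317, 317) [ 0.352 -0.179] [ 0.383 -0.195]
(290, 375) [ 0.309 -0.159] [ 0.352 -0.18 ]
(262, 390) [ 0.298 -0.138] [ 0.344 -0.166]
(499, 317) [ 0.352 -0.304] [ 0.383 -0.283]
(535, 350) [ 0.329 -0.33 ] [ 0.366 -0.302]
(537, 377) [ 0.308 -0.333] [ 0.352 -0.304]
((378.5000305175781, 267.0000305175781), (37.47665786743164, 3.5355336666107178), 45.0)
   [364.00003 255.00003] [ 0.359 -0.282] [ 0.35  -0.306]
   [366.50003 252.50003] [ 0.366 -0.288] [ 0.357 -0.313]
   [393.00003 279.00003] [ 0.301 -0.356] [ 0.286 -0.386]
   [390.50003 281.50003] [ 0.294 -0.349] [ 0.279 -0.379]
((307.81134033203125, 262.160400390625), (5.53632926940918, 29.818471908569336), 60.945396423339844)
   [293.434   266.98117] [ 0.325 -0.104] [ 0.313 -0.112]
   [319.50003 252.50002] [ 0.363 -0.169] [ 0.354 -0.183]
   [322.1887  257.33963] [ 0.351 -0.176] [ 0.341 -0.191]
   [296.12265 271.8208 ] [ 0.313 -0.111] [ 0.3  -0.12]
((5.224137783050537, 212.6896514892578), (12.4415864944458, 2.971125364303589), 21.801406860351562)
   [ -1.1034479 211.7586   ] [0.45  0.654] [0.449 0.714]
   [  0. 209.] [0.457 0.652] [0.456 0.712]
[... 706 characters left out ...]
 16.507694 204.86151 ] [0.468 0.61 ] [0.469 0.665]
((368.0000305175781, 114.99998474121094), (30.4105281829834, 11.627553939819336), 63.43495178222656)
   [356.00003  103.999985] [ 0.745 -0.258] [ 0.77  -0.279]
   [366.40005  98.79999] [ 0.759 -0.284] [ 0.785 -0.308]
   [380.00003  125.999985] [ 0.689 -0.32 ] [ 0.709 -0.347]
   [369.6     131.19998] [ 0.675 -0.293] [ 0.694 -0.318]
((207.5384521484375, 39.307701110839844), (17.19570541381836, 22.188007354736328), 56.3099365234375)
   [193.53845  38.3077 ] [0.91  0.165] [0.95  0.181]
   [212.        26.000008] [0.943 0.118] [0.986 0.13 ]
   [221.53845  40.3077 ] [0.906 0.092] [0.945 0.102]
   [203.0769    52.615395] [0.873 0.139] [0.909 0.153]
```

w11 shows pack C's label at (407,256), yaw −9.5°. The blue boards' near ends at (317,317) and (499,317) would be close to the gripper's body. I'll grip high and forward, carry the pack clear, then regrip.

```bash
python3 -c "
from h import *
go((.4078,-.240,.0565),-9.5)"
```

```text
shift [0.0202 0.0074 0.1504] turn [0.   0.06 9.67]
```

```bash
python3 -m pendant '[[[0.02,0.0074,0.03,0,0,5,1],[0.02,0.0074,0.06,0,0,9.7,1],[0.02,0.0074,0.1,0,0,9.7,1],[0.02,0.0074,0.135,0,0,9.7,1],[0.02,0.0074,0.15,0,0,9.7,1]]]' && python3 -m pendant '[[[0,0,0,0,0,0,1],[0,0,0,0,0,0,1],[0,0,0,0,0,0,-1],[0,0,0,0,0,0,-1],[0,0,0,0,0,0,-1]]]' 40 && python3 -m pendant '[[[0,0,0,0,0,0,-1],[0,0,0,0,0,0,-1],[0,0,0,0,0,0,-1],[0,0,0,0,0,0,-1],[0,0,0,0,0,0,-1]]]' && python3 -m pendant '[[[0,0,-0.01,0,0,0,-1],[0.035,0,-0.012,0,0,0,-1],[0.07,0,-0.01,0,0,0,-1],[0.07,0,0,0,0,0,-1],[0.07,0,0,0,0,0,-1]]]' && python3 -m pendant '[[[0,0,0,0,0,0,-1],[0,0,0.0005,0,0,0,0.25],[0,0,0.0005,0,0,0,0.25],[0,0,0.0005,0,0,0,0.25],[0,0,0.0005,0,0,0,0.25]]]' && python3 -c "
from h import *
where()"
```

```text
time_s: 19.95
tcp_pos: [0.4054, -0.2396, 0.2131]
eef_rot: [-180.0, 0.3, -9.6]
contact_force: [0.4, 0.3, 1.5]
gripper_width: 0.0877
gripper_force: 0.0
time_s: 20.45
tcp_pos: [0.4063, -0.2408, 0.2174]
eef_rot: [-180.0, -0.1, -9.6]
contact_force: [-0.4, 0.1, 0.4]
gripper_width: 0.069
gripper_force: 0.0
time_s: 20.95
tcp_pos: [0.406, -0.2408, 0.2165]
eef_rot: [180.0, -0.0, -9.6]
contact_force: [0.3, 0.2, 2.0]
gripper_width: 0.0396
gripper_force: 40.0
time_s: 21.45
tcp_pos: [0.476, -0.2526, 0.2163]
eef_rot: [180.0, -0.0, -9.6]
contact_force: [-0.2, 0.1, -1.4]
gripper_width: 0.0398
gripper_force: 40.0
time_s: 21.95
tcp_pos: [0.4748, -0.2525, 0.2162]
eef_rot: [180.0, -0.0, -9.6]
contact_force: [0.6, -0.5, 0.1]
gripper_width: 0.0543
gripper_force: 0.0
t 21.95 grasp [ 0.4749 -0.2525  0.0572] rpy [ 1.80e+02 -1.00e-02 -9.63e+00] F [ 0.6 -0.5  0.1] w 0.0543 gf 0.0
```

```bash
python3 -m pendant '[[[-0.007,0,0,0,0,0,0.25],[-0.007,0,0.005,0,0,0,0.25],[-0.007,0,0.0104,0,0,0,0.25],[-0.007,0,0.0104,0,0,0,0.25],[-0.007,0,0.0104,0,0,0,0.25]]]' && python3 -m pendant '[[[0,0,0,0,0,0,-1],[0,0,0,0,0,0,-1],[0,0,0,0,0,0,-1],[0,0,0,0,0,0,-1],[0,0,0,0,0,0,-1]]]' 40 && python3 -m pendant '[[[0,0,-0.04,0,0,0,-1],[0,0,-0.085,0,0,0,-1],[0,0,-0.085,0,0,0,-1],[0,0,-0.085,0,0,0,-1]]]' && python3 -c "
from h import *
where();shot('wrist','w12'); pack('w12',.133)
o=np.array([.6082,.0055,0]);R=Ro.from_euler('z',-6.9,degrees=True).as_matrix()
g=R@np.array([-.150,-.0893,0])+o; g[2]=.1316;print(g); go(g,-6.9)"
```

```text
time_s: 22.45
tcp_pos: [0.4681, -0.2513, 0.2052]
eef_rot: [180.0, 0.0, -9.6]
contact_force: [0.1, 0.0, 0.2]
gripper_width: 0.0544
gripper_force: 0.0
time_s: 22.95
tcp_pos: [0.4682, -0.2513, 0.2057]
eef_rot: [180.0, -0.0, -9.6]
contact_force: [0.6, -0.1, 0.3]
gripper_width: 0.039
gripper_force: 40.0
time_s: 23.35
tcp_pos: [0.4681, -0.2512, 0.2914]
eef_rot: [-180.0, -0.1, -9.6]
contact_force: [0.4, 0.7, -3.0]
gripper_width: 0.0398
gripper_force: 40.0
t 23.35 grasp [ 0.4685 -0.2512  0.1325] rpy [-1.7997e+02 -1.4000e-01 -9.6500e+00] F [ 0.4  0.7 -3. ] w 0.0398 gf 40.0
w12 px [254.  232.5] world [ 0.4822 -0.2542  0.133 ] yaw 80.34 len 0.0289 size [66. 39.]
[ 0.44855818 -0.0651327   0.1316    ]
shift [-0.0499 -0.1802 -0.0003] turn [-0.03  0.01 -2.76]
```

```bash
python3 -m pendant '[[[-0.05,-0.18,0,0,0,-2.8,-1],[-0.05,-0.18,0,0,0,-2.8,-1],[-0.05,-0.18,0,0,0,-2.8,-1],[-0.05,-0.18,0,0,0,-2.8,-1],[-0.05,-0.18,0,0,0,-2.8,-1]]]' && python3 -m pendant '[[[0,0,0,0,0,0,-1],[0,0,0,0,0,0,-1],[0,0,0,0,0,0,-1]]]' && python3 -c "
from h import *
where()
o=np.array([.6082,.0055,0]);R=Ro.from_euler('z',-6.9,degrees=True).as_matrix()
g=R@np.array([-.105,-.0893,0])+o;g[2]=.053;go(g,-6.9)"
```

```text
time_s: 23.9
tcp_pos: [0.448, -0.0624, 0.2894]
eef_rot: [180.0, 0.1, -6.6]
contact_force: [0.5, -0.9, -1.2]
gripper_width: 0.0395
gripper_force: 40.0
time_s: 24.2
tcp_pos: [0.4488, -0.0664, 0.2899]
eef_rot: [180.0, 0.1, -6.9]
contact_force: [-0.2, -0.2, -1.8]
gripper_width: 0.0397
gripper_force: 40.0
t 24.2 grasp [ 0.4486 -0.0664  0.1309] rpy [ 1.7997e+02  7.0000e-02 -6.9200e+00] F [-0.2 -0.2 -1.8] w 0.0397 gf 40.0
shift [ 0.0447 -0.0013  0.0779] turn [ 0.03  0.07 -0.02]
```

```bash
python3 -m pendant '[[[0.03,-0.001,0,0,0,0,-1],[0.045,-0.001,0.03,0,0,0,-1],[0.045,-0.001,0.06,0,0,0,-1],[0.045,-0.001,0.078,0,0,0,-1],[0.045,-0.001,0.078,0,0,0,-1]]]' && python3 -m pendant '[[[0,0,0,0,0,0,-1],[0,0,0,0,0,0,-1],[0.01,0,0,0,0,0,-1],[0.02,0,0,0,0,0,-1],[0.03,0,0,0,0,0,-1]]]' && python3 -m pendant '[[[0.005,0,0,0,0,0,-1],[0.01,0,0,0,0,0,-1],[0.015,0,0,0,0,0,-1],[0.02,0,0,0,0,0,-1],[0.02,0,0,0,0,0,-1]]]' && python3 -c "
from h import *
where(); shot('wrist','w13')
o=np.array([.6082,.0055,0]);R=Ro.from_euler('z',-6.9,degrees=True).as_matrix()
s=r.get_state(); print((R.T@(s['tcp_pos']-o)).round(4))
for f in ('w9','w13'):
  im=cv2.imread(f'pics/{f}.raw.png'); print(im[140,200:240].mean(-1).astype(int),im[140,275:310].mean(-1).astype(int))"
```

```text
time_s: 24.7
tcp_pos: [0.4934, -0.0712, 0.2103]
eef_rot: [179.9, 0.2, -7.0]
contact_force: [0.5, -0.1, -0.8]
gripper_width: 0.0395
gripper_force: 40.0
time_s: 25.2
tcp_pos: [0.5249, -0.0735, 0.213]
eef_rot: [-180.0, -0.1, -6.8]
contact_force: [-0.3, -0.5, -1.4]
gripper_width: 0.0398
gripper_force: 40.0
time_s: 25.7
tcp_pos: [0.544, -0.0758, 0.2125]
eef_rot: [180.0, -0.0, -6.8]
contact_force: [-0.4, -0.1, -1.1]
gripper_width: 0.0396
gripper_force: 40.0
t 25.7 grasp [ 0.544  -0.0758  0.0535] rpy [ 1.80e+02 -2.00e-02 -6.83e+00] F [-0.4 -0.1 -1.1] w 0.0396 gf 40.0
[-0.0544 -0.0885  0.2125]
[175 174 175 175 175 176 176 160 117  71  64  64  79 136 164 168 167 169
 168 169 169 167 168 169 166 128  65  58  64  64  63  70 109 130 137 137
 138 138 140 139] [138 131 105  74  67  67  66  64  79 139 166 169 168 169 166 144  98  61
  56  64 105 159 179 180 179 178 179 179 179 179 179 179 178 179 179]
[174 175 176 176 176 175 176 177 176 176 173 145  93  66  65  72 119 160
 174 177 176 176 176 174 157 112  64  61  64  63  66  84 121 136 138 137
 138 138 139 139] [137 119  85  69  68  67  67  65 110 156 174 176 177 177 177 176 177 176
 162 121  68  57  56  68 121 161 176 180 180 179 179 180 179 179 179]
```

```bash
python3 -m pendant '[[[0.005,0.0005,0,0,0,0,-1],[0.01,0.0005,0,0,0,0,-1],[0.015,0.0005,0,0,0,0,-1],[0.02,0.0005,0,0,0,0,-1],[0.02,0.0005,0,0,0,0,-1]]]' && python3 -m pendant '[[[0.004,0,0,0,0,0,-1],[0.008,0,0,0,0,0,-1],[0.011,0,0,0,0,0,-1],[0.014,0,0,0,0,0,-1],[0.014,0,0,0,0,0,-1]]]' && python3 -m pendant '[[[0.003,0,0,0,0,0,-1],[0.006,0,0,0,0,0,-1],[0.006,0,0,0,0,0,-1]]]' && python3 -m pendant '[[[0.003,0,0.001,0,0,0,-1],[0.004,0,0.0018,0,0,0,-1],[0.004,0,0.0018,0,0,0,-1],[0.004,0,0.0018,0,0,0,-1]]]' && python3 -c "
from h import *
where()
o=np.array([.6082,.0055,0]);R=Ro.from_euler('z',-6.8,degrees=True).as_matrix();s=r.get_state();print((R.T@(s['tcp_pos']-o)).round(4))"
```

```text
time_s: 26.25
tcp_pos: [0.5637, -0.0789, 0.2124]
eef_rot: [180.0, 0.0, -6.8]
contact_force: [-0.8, 0.0, -1.6]
gripper_width: 0.0396
gripper_force: 40.0
time_s: 26.75
tcp_pos: [0.5768, -0.081, 0.212]
eef_rot: [179.9, 0.1, -6.9]
contact_force: [-0.3, -4.5, -5.2]
gripper_width: 0.0397
gripper_force: 40.0
time_s: 27.05
tcp_pos: [0.5835, -0.081, 0.2124]
eef_rot: [-180.0, -0.0, -6.8]
contact_force: [1.2, -1.8, -4.9]
gripper_width: 0.0397
gripper_force: 40.0
time_s: 27.45
tcp_pos: [0.5872, -0.0813, 0.2108]
eef_rot: [-180.0, -0.0, -6.8]
contact_force: [-0.4, 1.0, -2.9]
gripper_width: 0.0402
gripper_force: 40.0
t 27.45 grasp [ 0.5873 -0.0813  0.0518] rpy [-1.7998e+02 -3.0000e-02 -6.8200e+00] F [-0.4  1.  -2.9] w 0.0402 gf 40.0
[-0.0106 -0.0887  0.2108]
```

```bash
python3 -m pendant '[[[0,0,0,0,0,0,0.25],[0,0,0,0,0,0,0.25],[0,0,0,0,0,0,0.25],[0,0,0,0,0,0,0.25]]]' && python3 -m pendant '[[[0,0,-0.05,0,0,0,0.25],[0,0,-0.09,0,0,0,0.25],[-0.05,0,-0.09,0,0,0,1],[-0.09,0,-0.09,0,0,0,1],[-0.09,0,-0.09,0,0,0,1]]]' && python3 -m pendant '[[[0,0,0,0,0,0,1],[0,0,0,0,0,0,1]]]' && python3 -c "
from h import *
where(); shot('wrist','w14')
o=np.array([.6082,.0055,0]);R=Ro.from_euler('z',-6.8,degrees=True).as_matrix()
w=pickle.load(open('pics/w14.pkl','rb'))
for c,*_ in labels('w14'): print((R.T@(atz(w,c,.053)-o)).round(4))
go((.54,-.31,.25),-2)"
```

```text
time_s: 27.85
tcp_pos: [0.5872, -0.0815, 0.211]
eef_rot: [-180.0, -0.0, -6.8]
contact_force: [0.2, 0.6, 0.5]
gripper_width: 0.0542
gripper_force: 0.0
time_s: 28.35
tcp_pos: [0.493, -0.0711, 0.301]
eef_rot: [-180.0, 0.1, -6.9]
contact_force: [2.2, -0.0, 0.2]
gripper_width: 0.0735
gripper_force: 0.0
time_s: 28.55
tcp_pos: [0.4984, -0.0707, 0.3012]
eef_rot: [-180.0, -0.1, -6.8]
contact_force: [0.6, -0.3, 0.1]
gripper_width: 0.0858
gripper_force: 0.0
t 28.55 grasp [ 0.4986 -0.0707  0.1422] rpy [-1.7999e+02 -7.0000e-02 -6.8100e+00] F [ 0.6 -0.3  0.1] w 0.0858 gf 0.0
[-0.0074 -0.0894  0.053 ]
[-0.0073 -0.      0.053 ]
shift [ 0.0697  0.2326 -0.108 ] turn [-0.   -0.04 -4.82]
```

All three packs read as home. Now the rack.

```bash
python3 -m pendant '[[[0.07,0.233,-0.108,0,0,-4.8,1],[0.07,0.233,-0.108,0,0,-4.8,1],[0.07,0.233,-0.108,0,0,-4.8,1],[0.07,0.233,-0.108,0,0,-4.8,1],[0.07,0.233,-0.108,0,0,-4.8,1]]]' && python3 -m pendant '[[[0,0,0,0,0,0,1],[0,0,0,0,0,0,1],[0,0,0,0,0,0,1]]]' && python3 -c "
from h import *
where(); shot('wrist','w15',None,1.5625);go((.54,-.31,.25),-2)"
```

```text
time_s: 29.1
tcp_pos: [0.5377, -0.2983, 0.4025]
eef_rot: [-180.0, 0.0, -2.0]
contact_force: [1.2, 0.2, -0.0]
gripper_width: 0.0877
gripper_force: 0.0
time_s: 29.4
tcp_pos: [0.537, -0.2958, 0.401]
eef_rot: [-180.0, 0.1, -2.1]
contact_force: [-0.1, 0.2, -0.7]
gripper_width: 0.0875
gripper_force: 0.0
t 29.4 grasp [ 0.5367 -0.2957  0.242 ] rpy [-1.7996e+02  1.1000e-01 -2.0600e+00] F [-0.1  0.2 -0.7] w 0.0875 gf 0.0
shift [ 0.0035  0.0145 -0.0078] turn [-0.03  0.09 -0.  ]
```

View pics/w15.png

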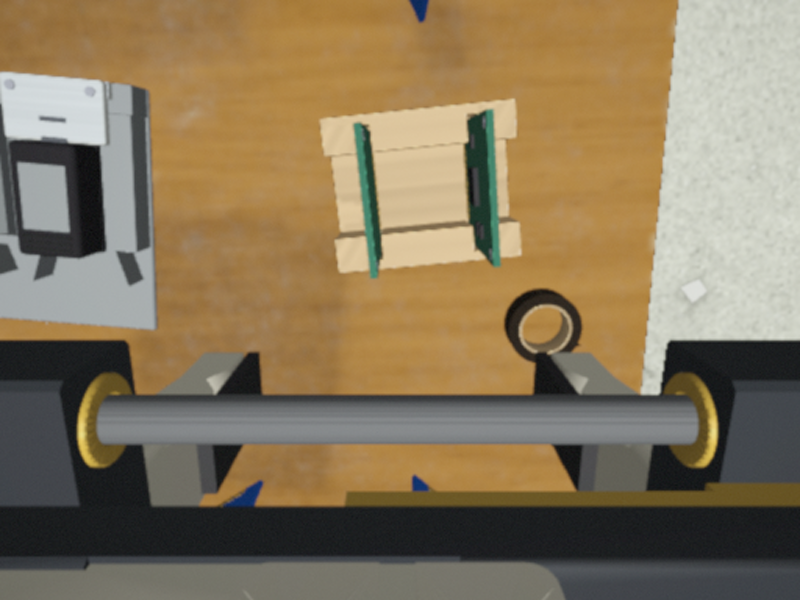

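w15 shows the two boards' bright top edges, left from (358,124) to (375,277) and right from (490,110) to (497,265). The rack is turned by about +4°, and the tape roll at (543,325) is near the right board.

```bash
cat >> h.py <<'E'
def edges(f,z=.105,lim=None):
    im=cv2.imread(f"pics/{f}.raw.png"); hs=cv2.cvtColor(im,cv2.COLOR_BGR2HSV); p=pickle.load(open(f"pics/{f}.pkl","rb"))
    m=((hs[...,0]>55)&(hs[...,0]<95)&(hs[...,1]>100)&(hs[...,2]>80)).astype(np.uint8); m[215:]=0
    n,L,st,ce=cv2.connectedComponentsWithStats(m,connectivity=8)
    for i in range(1,n):
        if st[i,4]<60: continue
        ys,xs=np.nonzero(L==i); k=np.polyfit(ys,xs,1,w=np.ones(len(ys))); y0,y1=ys.min(),ys.max()
        a,b=[(np.polyval(k,y),y) for y in (y0,y1+1)]
        A,B=atz(p,a,z),atz(p,b,z); d=A-B
        print(f,"px",np.round(a,1),np.round(b,1),"w",round(len(ys)/(y1-y0+1),1),"mid",((A+B)/2).round(4)[:2],"yaw",round(np.degrees(np.arctan2(d[1],d[0])),2),"len",np.hypot(*d[:2]).round(4))
E
python3 -c "
from h import *
edges('w15'); edges('w15',.11)"
python3 -m pendant '[[[-0.02,-0.04,0.03,0,0,-5,1],[-0.02,-0.04,0.03,0,0,-5,1],[-0.02,-0.04,0.03,0,0,-5,1],[-0.02,-0.04,0.03,0,0,-5,1]]]' && python3 -c "
from h import *
where(); shot('wrist','w16');edges('w16');edges('w16',.11)"
```

```text
w15 px [312.2  71. ] [316.9 170. ] w 4.0 mid [ 0.5873 -0.3467] yaw 3.39 len 0.078
w15 px [228.9  80. ] [239.7 177. ] w 4.0 mid [ 0.5834 -0.2824] yaw 3.48 len 0.0774
w15 px [312.2  71. ] [316.9 170. ] w 4.0 mid [ 0.5877 -0.3459] yaw 3.39 len 0.0766
w15 px [228.9  80. ] [239.7 177. ] w 4.0 mid [ 0.5838 -0.2827] yaw 3.48 len 0.076
time_s: 29.85
tcp_pos: [0.519, -0.2547, 0.3729]
eef_rot: [180.0, -0.1, 3.1]
contact_force: [0.4, -1.2, 1.0]
gripper_width: 0.0877
gripper_force: 0.0
t 29.85 grasp [ 0.5192 -0.2548  0.2139] rpy [ 1.7996e+02 -6.0000e-02  3.0500e+00] F [ 0.4 -1.2  1. ] w 0.0877 gf 0.0
w16 px [295.5  51. ] [293.1 165. ] w 4.5 mid [ 0.5835 -0.2809] yaw 3.53 len 0.0789
w16 px [392.2  51. ] [381.7 164. ] w 5.0 mid [ 0.5874 -0.3467] yaw 3.39 len 0.0782
w16 px [295.5  51. ] [293.1 165. ] w 4.5 mid [ 0.5836 -0.2803] yaw 3.53 len 0.0773
w16 px [392.2  51. ] [381.7 164. ] w 5.0 mid [ 0.5874 -0.3448] yaw 3.39 len 0.0766
```

```bash
python3 - <<'E'
from h import *
a=np.array;S=1.5625
o=np.array([.6082,.0055,0]);R=Ro.from_euler('z',-6.85,degrees=True).as_matrix()
w=pickle.load(open('pics/w4.pkl','rb')); T=lambda u,z:(R.T@(atz(w,a(u,float),z)-o)).round(4)[:2]
for u in ((530,38),(530,318),(548,305),(548,42),(505,318),(585,318)): print(u,T(a(u)/S,.027),T(a(u)/S,.005))
g=cv2.imread('pics/w4.raw.png').mean(-1).astype(int)
for row in (60,120,180): print(row,"c315-400",g[row,315:400])
for col in (335,346,352): print(col,"r15-40",g[15:45,col],"r185-215",g[185:218,col])
A=cv2.resize(cv2.imread('pics/w4.raw.png')[0:225,300:410],None,fx=2.6,fy=2.6,interpolation=2)
B=cv2.resize(cv2.imread('pics/w10.raw.png')[0:160,150:350],None,fx=2.5,fy=2.5,interpolation=2)
C=np.zeros((590,800,3),np.uint8); C[:A.shape[0],:A.shape[1]]=A; C[:B.shape[0],290:290+B.shape[1]]=B; cv2.imwrite('pics/c3.png',C)
E
```

```text
(530, 38) [0.0455 0.0512] [0.0498 0.0461]
(530, 318) [-0.0379  0.0459] [-0.0447  0.0401]
(548, 305) [-0.0335  0.0403] [-0.0397  0.0338]
(548, 42) [0.0444 0.046 ] [0.0486 0.0402]
(505, 318) [-0.0378  0.054 ] [-0.0446  0.0493]
(585, 318) [-0.0379  0.028 ] [-0.0447  0.0198]
60 c315-400 [217 216 216 216 216 216 215 213 193 176 180 181 181 180 176 159 143 141
 141 141 142 141 141 142 144 156 166 168 165 136  82  57  54  55  56  56
  58  72 112 129 131 131 130 131 132 131 132 131 131 131 132 132 131 134
 144 165 176 177 177 178 177 177 177 177 176 176 177 176 177 173 150 113
 104 110 136 171 196 207 209 211 213 213 213 213 213]
120 c315-400 [181 180 179 180 180 179 180 180 180 179 178 171 155 143 143 143 142 144
 142 143 144 154 165 169 167 145  96  62  55  56  57  54  59  84 117 132
 133 133 133 133 135 132 133 133 133 133 133 133 133 142 164 176 177 176
 176 176 176 176 176 176 175 176 176 176 176 175 176 176 175 175 175 174
 175 174 175 174 174 174 173 169 165 164 165 166 167]
180 c315-400 [178 178 177 177 176 177 177 175 166 149 144 143 144 144 143 144 144 149
 161 168 167 149 105  64 
[... 381 characters left out ...]
 r185-215 [165 165 166 165 166 164 157 122  78  70  71  70  70  69  68  70  69  76
 114 158 174 176 176 175 175 174 174 174 175 173 170 168 167]
346 r15-40 [166 166 166 166 167 167 165 155 139 105  70  62  63  63  63  62  63  69
 108 126 120 114 113 112 104  99  96  88  82  83] r185-215 [133 134 134 133 134 133 134 134 133 134 134 133 133 134 133 125  98  80
 114 156 173 175 175 175 174 174 174 173 174 172 169 165 125]
352 r15-40 [166 166 166 167 166 166 165 154 138 104  69  63  61  63  58  55  54  57
  57  54  55  52  52  54  54  53  53  53  54  56] r185-215 [134 134 134 134 134 133 134 134 134 134 134 134 134 134 134 134 130 112
 117 156 173 173 174 173 174 174 173 174 173 170 168 162 123]
```

View pics/c3.png

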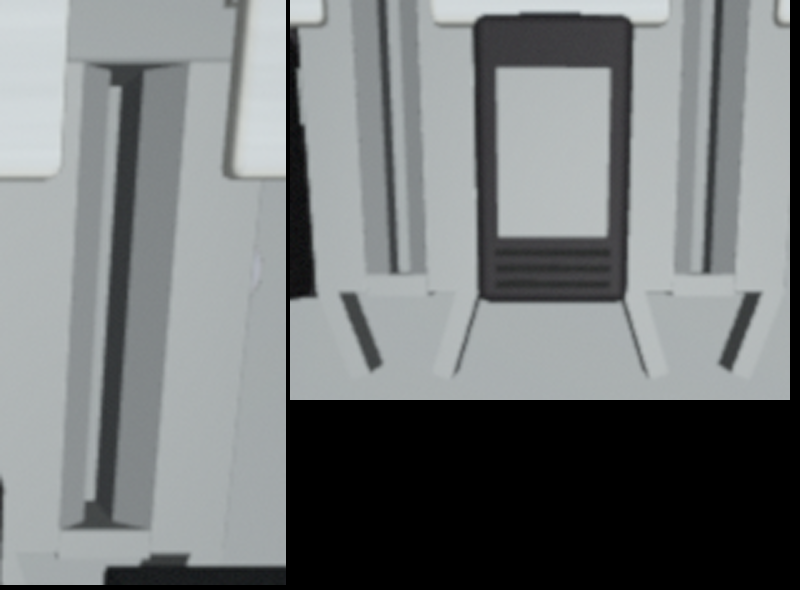

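c3 shows slot0's flared top between crop rows 62 and 530, that is raw rows 24 to 203.7.

```bash
python3 - <<'E'
from h import *
a=np.array
o=np.array([.6082,.0055,0]);R=Ro.from_euler('z',-6.85,degrees=True).as_matrix()
w=pickle.load(open('pics/w4.pkl','rb')); T=lambda u,z:(R.T@(atz(w,a(u,float),z)-o)).round(4)[:2]
print("edges",T((323.5,180),.027),T((360,180),.027),T((330.5,60),.027),T((369.5,60),.027))
print("ends top",T((343,203.6),.027),T((350,24),.027)," bottom",T((335,192.5),.005),T((344,33),.005))
w=pickle.load(open('pics/w10.pkl','rb'))
g=cv2.imread('pics/w10.raw.png').mean(-1).astype(int)
for row in (40,90): print(row,g[row,170:206],g[row,300:340])
print("front end w10",T((190,109),.027),T((322,109),.027))
go((.5834,-.2816,.14),3.45); go((.5834,-.2816,.098),3.45)
E
```

```text
edges [-0.0256  0.0545] [-0.0256  0.0363] [0.0306 0.0542] [0.0306 0.0364]
ends top [-0.0379  0.0439] [0.0456 0.0464]  bottom [-0.0381  0.0429] [0.0458 0.0434]
40 [173 174 174 174 175 175 160 145 144 143 142 143 144 143 143 141 118  80
  66  73 125 158 169 169 163 148 135 134 133 135 135 138 163 177 179 177] [183 182 182 183 182 171 154 144 144 143 144 143 150 163 172 172 170 142
  85  59  62  98 126 132 134 134 133 134 134 133 135 148 170 181 181 182
 181 181 181 181]
90 [177 177 177 178 178 178 177 178 173 158 145 145 144 146 146 145 145 144
 132 100  70  72 109 153 169 172 167 151 136 136 136 136 136 138 163 179] [186 187 186 180 164 147 145 145 146 145 151 165 173 174 171 142  85  59
  72 112 134 137 135 136 137 135 136 135 140 168 185 185 185 185 185 184
 185 184 185 183]
front end w10 [-0.0376  0.0469] [-0.0377 -0.0494]
shift [0.0627 0.0299 0.0741] turn [ 0.04 -0.08 -0.43]
shift [0.0626 0.0298 0.1161] turn [ 0.04 -0.08 -0.43]
```

Slot0's centre is at tray x +0.004, y +0.045. Now grasp the left board, with the fingers opened only 30 mm so they clear the right one.

```bash
python3 -m pendant '[[[0.03,0.015,0.02,0,0,-0.4,-0.32],[0.0627,0.0299,0.05,0,0,-0.4,-0.32],[0.0627,0.0299,0.06,0,0,-0.4,-0.32],[0.0627,0.0299,0.06,0,0,-0.4,-0.32],[0.0627,0.0299,0.06,0,0,-0.4,-0.32]]]' && python3 -m pendant '[[[0,0,0,0,0,0,-0.32],[0,0,0,0,0,0,-0.32]]]' && python3 -c "
from h import *
where();shot('wrist','w17');edges('w17'); go((.5834,-.2816,.098),3.45)"
```

```text
time_s: 30.4
tcp_pos: [0.5825, -0.2821, 0.3128]
eef_rot: [180.0, -0.0, 3.4]
contact_force: [-0.2, 0.5, 0.5]
gripper_width: 0.0535
gripper_force: 0.0
time_s: 30.6
tcp_pos: [0.5823, -0.2818, 0.3141]
eef_rot: [180.0, -0.2, 3.4]
contact_force: [-0.6, -0.1, -0.4]
gripper_width: 0.0372
gripper_force: 0.0
t 30.6 grasp [ 0.5828 -0.2819  0.1551] rpy [ 1.7996e+02 -1.6000e-01  3.3800e+00] F [-0.6 -0.1 -0.4] w 0.0372 gf 0.0
w17 px [252.1 152. ] [251.4 215. ] w 5.4 mid [ 0.6059 -0.28  ] yaw 2.7 len 0.0373
w17 px [368.2 153. ] [363.1 215. ] w 6.1 mid [ 0.6094 -0.3454] yaw 3.66 len 0.0367
shift [ 0.001  -0.0001  0.0569] turn [ 0.04 -0.14 -0.07]
```

```bash
python3 -m pendant '[[[0.0006,-0.0005,0.02,0,0,0,-0.32],[0.0006,-0.0005,0.04,0,0,0,-0.32],[0.0006,-0.0005,0.057,0,0,0,-0.32],[0.0006,-0.0005,0.057,0,0,0,-0.32],[0.0006,-0.0005,0.057,0,0,0,-0.32]]]' && python3 -m pendant '[[[0,0,0,0,0,0,-1],[0,0,0,0,0,0,-1],[0,0,0,0,0,0,-1],[0,0,0,0,0,0,-1],[0,0,0,0,0,0,-1]]]' 25 && python3 -m pendant '[[[0,0,0,0,0,0,-1],[0,0,0,0,0,0,-1],[0,0,0,0,0,0,-1]]]' && python3 -m pendant '[[[0,0,-0.03,0,0,0,-1],[0,0,-0.06,0,0,0,-1],[0,0,-0.09,0,0,0,-1],[0,0,-0.11,0,0,0,-1],[0,0,-0.11,0,0,0,-1]]]' && python3 -c "
from h import *
where();shot('wrist','w18');edges('w18',.215)
o=np.array([.6082,.0055,0]);R=Ro.from_euler('z',-6.88,degrees=True).as_matrix()
for y in (.0454,-.0446):
  g=R@np.array([.004,y,0])+o; g[2]=.208; print(g); go(g,-6.88)"
```

```text
time_s: 31.15
tcp_pos: [0.5832, -0.2813, 0.2561]
eef_rot: [180.0, -0.0, 3.4]
contact_force: [0.7, -0.4, 0.7]
gripper_width: 0.0296
gripper_force: 0.0
time_s: 31.65
tcp_pos: [0.5832, -0.2813, 0.2557]
eef_rot: [180.0, -0.0, 3.4]
contact_force: [-0.4, 0.8, 3.3]
gripper_width: 0.0039
gripper_force: 25.0
time_s: 31.95
tcp_pos: [0.5832, -0.2813, 0.2557]
eef_rot: [180.0, -0.0, 3.4]
contact_force: [-1.7, 1.8, 6.1]
gripper_width: 0.0041
gripper_force: 25.0
time_s: 32.45
tcp_pos: [0.5837, -0.2817, 0.3684]
eef_rot: [179.9, -0.3, 3.4]
contact_force: [-0.2, 0.4, -0.1]
gripper_width: 0.0037
gripper_force: 25.0
t 32.45 grasp [ 0.5845 -0.2819  0.2095] rpy [179.89  -0.28   3.39] F [-0.2  0.4 -0.1] w 0.0037 gf 25.0
w18 px [342.9 145. ] [338.3 215. ] w 4.5 mid [ 0.6247 -0.3153] yaw 3.45 len 0.0291
w18 px [253.6 176. ] [253.1 215. ] w 8.3 mid [ 0.6164 -0.2804] yaw 2.62 len 0.0166
[0.61760968 0.05009392 0.208     ]
shift [ 0.0538 -0.3289 -0.0007] turn [ 0.02 -0.14 10.24]
[ 0.60682855 -0.03925801  0.208     ]
shift [ 0.0378 -0.2403 -0.0007] turn [ 0.02 -0.14 10.24]
```

```bash
python3 -m pendant '[[[0.027,-0.165,0,0,0,0,-1],[0.027,-0.165,0,0,0,0,-1],[0.027,-0.165,0,0,0,0,-1],[0.027,-0.165,0,0,0,0,-1],[0.027,-0.165,0,0,0,0,-1]]]' && python3 -m pendant '[[[0.027,-0.164,0,0,0,3,-1],[0.027,-0.164,0,0,0,6,-1],[0.027,-0.164,0,0,0,9,-1],[0.027,-0.164,0,0,0,10.3,-1],[0.027,-0.164,0,0,0,10.3,-1]]]' && python3 -m pendant '[[[0,0,0.02,0,0,0,-1],[0,0,0.04,0,0,0,-1],[0,0,0.06,0,0,0,-1],[0,0,0.06,0,0,0,-1],[0,0,0.06,0,0,0,-1]]]' && python3 -c "
from h import *
where();shot('wrist','w19')
o=np.array([.6082,.0055,0]);R=Ro.from_euler('z',-6.88,degrees=True).as_matrix()
g=R@np.array([.004,.0454,0])+o; g[2]=.13; go(g,-6.88)
w=pickle.load(open('pics/w19.pkl','rb'));s=r.get_state();edges('w19',.149+.007)
T=lambda u,z:(R.T@(atz(w,np.array(u,float),z)-o)).round(4)
im=cv2.imread('pics/w19.raw.png').mean(-1).astype(int)
for row in (110,130,150): print(row,im[row,200:310])"
```

```text
time_s: 33.0
tcp_pos: [0.6003, -0.1125, 0.3638]
eef_rot: [-180.0, 0.1, 3.6]
contact_force: [0.6, -0.4, -0.3]
gripper_width: 0.004
gripper_force: 25.0
time_s: 33.5
tcp_pos: [0.6178, 0.0518, 0.3638]
eef_rot: [180.0, 0.1, -6.8]
contact_force: [-0.8, -0.3, 0.8]
gripper_width: 0.0036
gripper_force: 25.0
time_s: 34.0
tcp_pos: [0.6177, 0.049, 0.3048]
eef_rot: [179.9, 0.1, -7.0]
contact_force: [0.4, 0.0, -0.2]
gripper_width: 0.0037
gripper_force: 25.0
t 34.0 grasp [0.6175 0.0488 0.1458] rpy [ 1.7994e+02  7.0000e-02 -6.9800e+00] F [ 0.4  0.  -0.2] w 0.0037 gf 25.0
shift [-0.0005 -0.0007  0.0167] turn [ 0.02 -0.02 -0.09]
w19 px [254.3 176. ] [253. 215.] w 8.9 mid [0.6506 0.0443] yaw -8.82 len 0.016
110 [112 111 112 111 112 111 110 110 109 109 110 110 109 110 110 108 107 107
 106 106 107 104 104 106 105 106 107 107 105 107 106 106 108 108 107 108
 109 109 111 111 110 110 109 111 110 111 111 112 111 111 112 114 110 110
 111 108 108 108 108 108 108 110 111 110 113 112 110 108 107 106 105 105
 104 103 102 105 106 107 109 110 110 114 114 114 116 118 117 118 116 115
 114 113 112 112 112 112 112 112 
[... 253 characters left out ...]
171 172 171 172 172
 171 172 171 171 171 171 171 172 171 170 171 171 171 171 172 170 161 189
 212 217 217 219 218 218 218 217 217 217 217 218 218 218 218 217 217 217
 218 218 217 218 218 217 217 218 217 217 218 217 217 217 217 217 217 217
 217 216]
150 [168 202 213 213 214 214 214 214 214 214 214 214 214 214 214 213 214 214
 214 214 214 214 214 215 214 214 214 215 214 214 214 205 177 169 180 183
 182 182 182 171 154 144 144 144 143 144 144 143 157 169 156 114  61  50
  48  50  55  93 123 134 135 134 135 165 183 183 184 184 184 182 170 191
 211 213 215 214 214 215 215 214 214 214 214 214 214 214 214 214 214 214
 214 213 213 214 213 213 213 214 214 213 213 211 178 120 107 107 107 107
 106 107]
```

```bash
python3 -c "
from h import *
o=np.array([.6082,.0055,0]);R=Ro.from_euler('z',-6.88,degrees=True).as_matrix()
w=pickle.load(open('pics/w19.pkl','rb'))
T=lambda u,z:(R.T@(atz(w,np.array(u,float),z)-o)).round(4)
print(T((251.3,150),.027),T((254.2,178),.153),T((253.2,210),.153)); s=r.get_state(); g=s['tcp_pos'];print((R.T@(g-o)).round(4))
im=cv2.imread('pics/w19.raw.png'); print(im[176:190:3,245:266,1])
c=im[120:215,250:262].mean(1).mean(-1).astype(int);print(c)"
```

```text
[0.037  0.0453 0.027 ] [0.044  0.0434 0.153 ] [0.0306 0.0438 0.153 ]
[0.0045 0.0447 0.3057]
[[145 125  86  59  65  80  86  85  85  86  86  86  86  88 116 135 136 141
  168 183 183]
 [143 128  92  77 121 137 131 129 131 130 130 130 130 137 136 134 136 140
  169 183 184]
 [144 126  96 118 142 139 131 128 130 130 130 130 131 138 146 142 137 142
  169 184 183]
 [144 127  99 131 150 140 131 129 131 131 129 130 131 139 152 148 138 141
  169 184 183]
 [145 126  98 129 149 138 132 130 131 131 131 131 132 140 151 148 137 137
  167 183 183]]
[171 171 171 171 171 171 171 171 171 171 171 171 171 171 171 171 171 167
 151 145 150 150 150 149 136 113 102  99  98  96  96  94  92  91  90  89
  89  88  87  86  85  84  83  82  80  80  80  79  78  77  76  75  74  72
  70  72  81  99 108 109 109 110 111 112 112 113 112 113 113 112 113 113
 113 113 111 110 110 110 110 110 110 110 110 110 110 110 110 110 110 110
 110 110 110 110 109]
```

```bash
python3 -m pendant '[[[-0.0005,-0.0012,0.01,0,0,-0.1,-1],[-0.0005,-0.0012,0.02,0,0,-0.1,-1],[-0.0005,-0.0012,0.028,0,0,-0.1,-1],[-0.0005,-0.0012,0.028,0,0,-0.1,-1],[-0.0005,-0.0012,0.028,0,0,-0.1,-1]]]' && python3 -m pendant '[[[0,0,0.003,0,0,0,-1],[0,0,0.006,0,0,0,-1],[0,0,0.009,0,0,0,-1],[0,0,0.011,0,0,0,-1],[0,0,0.011,0,0,0,-1]]]' && python3 -c "
from h import *
where(); s=r.get_state(); print(s['moment'].round(2))"
```

```text
time_s: 34.55
tcp_pos: [0.6173, 0.0516, 0.2769]
eef_rot: [180.0, 0.0, -6.8]
contact_force: [1.1, 0.2, -1.3]
gripper_width: 0.0034
gripper_force: 25.0
time_s: 35.05
tcp_pos: [0.6172, 0.0515, 0.2658]
eef_rot: [180.0, 0.0, -6.8]
contact_force: [-0.5, 0.3, -1.1]
gripper_width: 0.0038
gripper_force: 25.0
t 35.05 grasp [0.6171 0.0515 0.1068] rpy [ 1.7999e+02  3.0000e-02 -6.8300e+00] F [-0.5  0.3 -1.1] w 0.0038 gf 25.0
[-0.1  -0.04  0.  ]
```

```bash
python3 -m pendant '[[[0,0.0003,0.003,0,0,0,-1],[0,0.0003,0.006,0,0,0,-1],[0,0.0003,0.009,0,0,0,-1],[0,0.0003,0.0105,0,0,0,-1],[0,0.0003,0.0105,0,0,0,-1]]]' && python3 -c "
from h import *
where()"
```

```text
time_s: 35.55
tcp_pos: [0.6172, 0.0512, 0.2558]
eef_rot: [180.0, 0.0, -6.8]
contact_force: [-0.7, -0.3, 1.9]
gripper_width: 0.0039
gripper_force: 25.0
t 35.55 grasp [0.6172 0.0512 0.0968] rpy [ 1.7999e+02  1.0000e-02 -6.8200e+00] F [-0.7 -0.3  1.9] w 0.0039 gf 25.0
```

```bash
python3 -m pendant '[[[0,0,0,0,0,0,-0.5],[0,0,0,0,0,0,-0.5],[0,0,0,0,0,0,-0.5],[0,0,0,0,0,0,-0.5],[0,0,0,0,0,0,-0.5]]]' && python3 -m pendant '[[[0,0,-0.03,0,0,0,-0.5],[0,0,-0.06,0,0,0,-0.5],[0,0,-0.1,0,0,0,-0.5],[-0.05,0,-0.12,0,0,0,-0.5],[-0.05,0,-0.12,0,0,0,-0.5]]]' && python3 -m pendant '[[[0,0,0,0,0,0,-0.5],[0,0,0,0,0,0,-0.5]]]' && python3 -c "
from h import *
where();shot('wrist','w20');edges('w20')
o=np.array([.6082,.0055,0]);R=Ro.from_euler('z',-6.88,degrees=True).as_matrix();print(R@[.004,.0454,0]+o)
go((.5873,-.3467,.155),3.4)"
```

```text
time_s: 36.05
tcp_pos: [0.6172, 0.0512, 0.2557]
eef_rot: [180.0, 0.0, -6.8]
contact_force: [0.3, 0.2, -0.3]
gripper_width: 0.0219
gripper_force: 0.0
time_s: 36.55
tcp_pos: [0.5652, 0.0572, 0.3792]
eef_rot: [-179.8, -0.2, -6.8]
contact_force: [0.1, 0.3, 1.3]
gripper_width: 0.0221
gripper_force: 0.0
time_s: 36.75
tcp_pos: [0.5677, 0.0572, 0.3755]
eef_rot: [-180.0, -0.0, -6.8]
contact_force: [0.6, 1.6, -0.1]
gripper_width: 0.0219
gripper_force: 0.0
t 36.75 grasp [0.5677 0.0572 0.2165] rpy [-180.     -0.     -6.82] F [ 0.6  1.6 -0.1] w 0.0219 gf 0.0
w20 px [254.3  71. ] [254. 180.] w 4.2 mid [0.6177 0.0504] yaw -7.01 len 0.0782
[0.61760968 0.05009392 0.        ]
shift [0.0673 0.3987 0.0612] turn [  0.02   0.04 -10.23]
```

```bash
python3 -m pendant '[[[0.034,0.2,0,0,0,-5,-0.32],[0.034,0.2,0,0,0,-5,-0.32],[0.034,0.2,0,0,0,-5,-0.32],[0.034,0.2,0,0,0,-5,-0.32],[0.034,0.2,0,0,0,-5,-0.32]]]' && python3 -c "
from h import *
go((.5873,-.3467,.155),3.4)"
```

```text
time_s: 37.3
tcp_pos: [0.5778, -0.1504, 0.3739]
eef_rot: [179.9, 0.2, -2.1]
contact_force: [0.2, 0.9, -0.6]
gripper_width: 0.0297
gripper_force: 0.0
shift [0.0169 0.1958 0.0601] turn [ 0.05  0.17 -5.52]
```

```bash
python3 -m pendant '[[[0.017,0.196,0,0,0,-5.3,-0.32],[0.017,0.196,0.01,0,0,-5.3,-0.32],[0.017,0.196,0.03,0,0,-5.3,-0.32],[0.017,0.196,0.06,0,0,-5.3,-0.32],[0.017,0.196,0.06,0,0,-5.3,-0.32]]]' && python3 -m pendant '[[[0,0,0,0,0,0,-0.32],[0,0,0,0,0,0,-0.32],[0,0,0,0,0,0,-0.32]]]' && python3 -c "
from h import *
where();shot('wrist','w21');edges('w21');go((.5873,-.3465,.0968),3.4)"
```

```text
time_s: 37.8
tcp_pos: [0.5874, -0.3451, 0.3101]
eef_rot: [-179.8, 0.4, 3.3]
contact_force: [-0.8, 1.5, -1.0]
gripper_width: 0.0295
gripper_force: 0.0
time_s: 38.1
tcp_pos: [0.589, -0.341, 0.3166]
eef_rot: [180.0, -0.1, 3.5]
contact_force: [-0.3, 0.7, -0.7]
gripper_width: 0.0299
gripper_force: 0.0
t 38.1 grasp [ 0.5892 -0.3411  0.1576] rpy [ 1.7997e+02 -7.0000e-02  3.5400e+00] F [-0.3  0.7 -0.7] w 0.0299 gf 0.0
w21 px [262.9 157. ] [262.3 215. ] w 5.9 mid [ 0.6106 -0.3455] yaw 3.39 len 0.0349
shift [-0.0022  0.0055  0.0612] turn [ 0.04 -0.1   0.16]
```

```bash
python3 -m pendant '[[[-0.0018,0.0054,0.01,0,0,0.1,-0.32],[-0.0018,0.0054,0.03,0,0,0.1,-0.32],[-0.0018,0.0054,0.05,0,0,0.1,-0.32],[-0.0018,0.0054,0.061,0,0,0.1,-0.32],[-0.0018,0.0054,0.061,0,0,0.1,-0.32]]]' && python3 -m pendant '[[[0,0,0,0,0,0,-0.32],[0,0,0,0,0,0,-1],[0,0,0,0,0,0,-1],[0,0,0,0,0,0,-1],[0,0,0,0,0,0,-1]]]' 25 && python3 -m pendant '[[[0,0,0,0,0,0,-1],[0,0,0,0,0,0,-1],[0,0,0,0,0,0,-1],[0,0,0,0,0,0,-1]]]' && python3 -c "
from h import *
where()" && python3 -m pendant '[[[0,0,-0.03,0,0,0,-1],[0,0,-0.06,0,0,0,-1],[0,0,-0.09,0,0,0,-1],[0,0,-0.11,0,0,0,-1],[0,0,-0.11,0,0,0,-1]]]' && python3 -c "
from h import *
where();shot('wrist','w22');edges('w22',.215)
o=np.array([.6082,.0055,0]);R=Ro.from_euler('z',-6.88,degrees=True).as_matrix()
g=R@np.array([.004,-.0444,0])+o; g[2]=.208; print(g); go(g,-6.88)"
```

```text
time_s: 38.65
tcp_pos: [0.5863, -0.3469, 0.2529]
eef_rot: [-179.9, 0.2, 3.4]
contact_force: [-0.1, -0.3, 0.3]
gripper_width: 0.0296
gripper_force: 0.0
time_s: 39.15
tcp_pos: [0.5869, -0.3474, 0.2551]
eef_rot: [180.0, -0.0, 3.4]
contact_force: [-1.5, 2.1, 3.0]
gripper_width: 0.0042
gripper_force: 17.5
time_s: 39.55
tcp_pos: [0.5869, -0.3474, 0.2551]
eef_rot: [180.0, -0.0, 3.4]
contact_force: [-1.0, 1.1, 5.0]
gripper_width: 0.0042
gripper_force: 25.0
t 39.55 grasp [ 0.587  -0.3475  0.0961] rpy [ 1.7998e+02 -3.0000e-02  3.3700e+00] F [-1.   1.1  5. ] w 0.0042 gf 25.0
time_s: 40.05
tcp_pos: [0.5874, -0.3477, 0.368]
eef_rot: [179.9, -0.3, 3.4]
contact_force: [0.7, 0.0, -0.7]
gripper_width: 0.0041
gripper_force: 25.0
t 40.05 grasp [ 0.5882 -0.348   0.209 ] rpy [179.87  -0.27   3.39] F [ 0.7  0.  -0.7] w 0.0041 gf 25.0
w22 px [253.6 176. ] [253.1 215. ] w 8.3 mid [ 0.6202 -0.3466] yaw 2.63 len 0.0165
[ 0.60685251 -0.03905945  0.208     ]
shift [ 0.0379 -0.3067 -0.0013] turn [ 0.03 -0.14 10.24]
```

```bash
python3 -m pendant '[[[0.019,-0.153,0,0,0,0,-1],[0.019,-0.153,0,0,0,0,-1],[0.019,-0.153,0,0,0,0,-1],[0.019,-0.153,0,0,0,0,-1],[0.019,-0.153,0,0,0,0,-1]]]' && python3 -m pendant '[[[0.019,-0.154,0,0,0,3,-1],[0.019,-0.154,0,0,0,6,-1],[0.019,-0.154,0,0,0,9,-1],[0.019,-0.154,0,0,0,10.3,-1],[0.019,-0.154,0,0,0,10.3,-1]]]' && python3 -m pendant '[[[0,0,0.02,0,0,0,-1],[0,0,0.04,0,0,0,-1],[0,0,0.06,0,0,0,-1],[0,0,0.06,0,0,0,-1],[0,0,0.06,0,0,0,-1]]]' && python3 -m pendant '[[[0,0,0,0,0,0,-1],[0,0,0,0,0,0,-1],[0,0,0,0,0,0,-1]]]' && python3 -c "
from h import *
where()
o=np.array([.6082,.0055,0]);R=Ro.from_euler('z',-6.85,degrees=True).as_matrix()
g=R@np.array([.004,-.0440,0])+o; g[2]=.0965; go(g,-6.85)"
```

```text
time_s: 40.6
tcp_pos: [0.5968, -0.1919, 0.3635]
eef_rot: [-180.0, 0.1, 3.5]
contact_force: [0.2, -0.4, -0.7]
gripper_width: 0.0039
gripper_force: 25.0
time_s: 41.1
tcp_pos: [0.6069, -0.0383, 0.3637]
eef_rot: [180.0, 0.1, -6.9]
contact_force: [0.6, -0.0, -0.4]
gripper_width: 0.0043
gripper_force: 25.0
time_s: 41.6
tcp_pos: [0.6068, -0.0402, 0.3045]
eef_rot: [179.9, 0.1, -7.0]
contact_force: [0.5, 0.0, -1.1]
gripper_width: 0.0042
gripper_force: 25.0
time_s: 41.9
tcp_pos: [0.6069, -0.0388, 0.3056]
eef_rot: [-180.0, -0.1, -6.9]
contact_force: [-0.4, 0.4, -1.1]
gripper_width: 0.0037
gripper_force: 25.0
t 41.9 grasp [ 0.6071 -0.0387  0.1466] rpy [-1.7997e+02 -8.0000e-02 -6.9300e+00] F [-0.4  0.4 -1.1] w 0.0037 gf 25.0
shift [-0.0001 -0.0001  0.0501] turn [-0.03 -0.08 -0.08]
```

```bash
python3 -m pendant '[[[0,0,0.01,0,0,0,-1],[0,0,0.02,0,0,0,-1],[0,0,0.028,0,0,0,-1],[0,0,0.028,0,0,0,-1],[0,0,0.028,0,0,0,-1]]]' && python3 -m pendant '[[[0,0,0.003,0,0,0,-1],[0,0,0.006,0,0,0,-1],[0,0,0.009,0,0,0,-1],[0,0,0.011,0,0,0,-1],[0,0,0.011,0,0,0,-1]]]' && python3 -m pendant '[[[0,0,0.003,0,0,0,-1],[0,0,0.006,0,0,0,-1],[0,0,0.009,0,0,0,-1],[0,0,0.011,0,0,0,-1],[0,0,0.011,0,0,0,-1]]]' && python3 -c "
from h import *
where()"
```

```text
time_s: 42.4
tcp_pos: [0.6067, -0.0386, 0.2762]
eef_rot: [180.0, 0.1, -6.9]
contact_force: [0.1, 0.4, -0.6]
gripper_width: 0.0043
gripper_force: 25.0
time_s: 42.9
tcp_pos: [0.6066, -0.0387, 0.2653]
eef_rot: [180.0, 0.0, -6.9]
contact_force: [-0.2, -0.1, -0.7]
gripper_width: 0.0039
gripper_force: 25.0
time_s: 43.4
tcp_pos: [0.6068, -0.0387, 0.2551]
eef_rot: [180.0, -0.0, -6.9]
contact_force: [-1.5, 0.3, 4.7]
gripper_width: 0.0039
gripper_force: 25.0
t 43.4 grasp [ 0.6068 -0.0387  0.0961] rpy [ 1.7999e+02 -1.0000e-02 -6.9100e+00] F [-1.5  0.3  4.7] w 0.0039 gf 25.0
```

On the bottom, at the pick height with a 4.7 N upward reaction. I'll release and check everything with the last picture.

```bash
python3 -m pendant '[[[0,0,0,0,0,0,-0.5],[0,0,0,0,0,0,-0.5],[0,0,0,0,0,0,-0.5],[0,0,0,0,0,0,-0.5],[0,0,0,0,0,0,-0.5]]]' && python3 -m pendant '[[[0,0,-0.03,0,0,0,-0.5],[0,0,-0.06,0,0,0,-0.5],[0,0,-0.1,0,0,0,-0.5],[-0.05,0,-0.14,0,0,0,-0.5],[-0.07,-0.04,-0.17,0,0,0,-0.5]]]' && python3 -m pendant '[[[-0.02,-0.01,-0.03,0,0,0,-0.5],[-0.02,-0.01,-0.03,0,0,0,-0.5],[-0.02,-0.01,-0.03,0,0,0,-0.5]]]' && python3 -c "
from h import *
where();shot('wrist','w23',None,1.5625);edges('w23')
o=np.array([.6082,.0055,0]);R=Ro.from_euler('z',-6.88,degrees=True).as_matrix()
w=pickle.load(open('pics/w23.pkl','rb'))
for y in (.045,-.045): print('exp',R@[.004,y,0]+o)
for c,*_ in labels('w23'): print((R.T@(atz(w,c,.053)-o)).round(4))"
```

```text
time_s: 43.9
tcp_pos: [0.6067, -0.0387, 0.2546]
eef_rot: [180.0, 0.0, -6.9]
contact_force: [0.0, 0.1, 0.8]
gripper_width: 0.022
gripper_force: 0.0
time_s: 44.4
tcp_pos: [0.5459, -0.0015, 0.4174]
eef_rot: [180.0, 0.0, -7.1]
contact_force: [1.2, 1.7, 0.2]
gripper_width: 0.0219
gripper_force: 0.0
time_s: 44.7
tcp_pos: [0.5285, 0.0128, 0.4475]
eef_rot: [-179.9, -0.1, -6.9]
contact_force: [-0.3, 0.2, -0.6]
gripper_width: 0.0218
gripper_force: 0.0
t 44.7 grasp [0.5289 0.013  0.2885] rpy [-1.7992e+02 -1.3000e-01 -6.8700e+00] F [-0.3  0.2 -0.6] w 0.0218 gf 0.0
w23 px [200.2  39. ] [204. 129.] w 4.1 mid [0.6171 0.0494] yaw -6.65 len 0.0782
w23 px [301.1  38. ] [297.9 128. ] w 3.8 mid [ 0.6073 -0.0386] yaw -6.99 len 0.0781
exp [0.61756176 0.0496968  0.        ]
exp [ 0.60678063 -0.03965513  0.        ]
[-0.0075 -0.0895  0.053 ]
[-0.0076 -0.0004  0.053 ]
[-0.0076  0.0898  0.053 ]
```

View pics/w23.png

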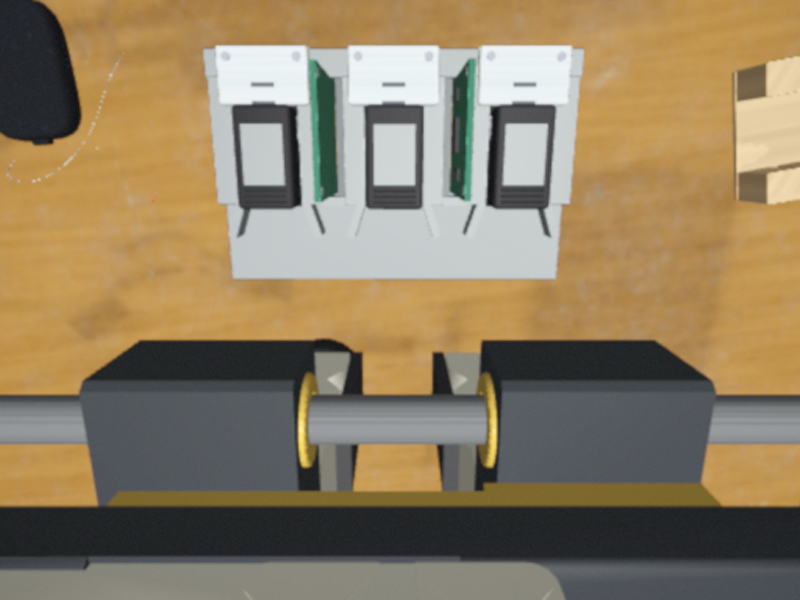

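w23 shows the three packs level in their bays, labels at columns 262, 394 and 524. Both boards stand in the slots at (320,130) and (465,130), and the rack is empty. I'll hand the job in.

```bash
python3 -c "
from plant import r
print(r.close_job())"
```

```text
the job is handed in; nothing more can be done
None
```

The job is handed in at about 45 s of the 210 s allowed: all three packs measured home in their bays, then both green boards stood fully down in the two slots; I did not touch the wheel, brick or tape roll, and the hand-in call returned no verdict.

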